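Gauge a vise shaft with the ratchet knob

TASK

Take the steel shaft from its wooden rest, lay it in the V groove of the bench gauge and slide it gently in until its end is home against the stop, under the spindle. Then clamp it by turning the small ratchet knob on top clockwise until the knob slips, stopping within a quarter turn of its starting to slip, and let go. Do not ram or over-tighten the shaft, and leave the spool, the jar and the box where they are.

Things in the scene. Friction and masses are not known exactly. Their poses are not given: they have to be found in the camera images.
- gauge: Grey bench gauge fixed to the table; base plate 85 x 125 mm, 14 mm thick. Its y axis is the push-in direction of the shaft, z is up, origin at table height. In its frame (mm): V groove along y at x = 0 from y = -40 (open mouth) to 45 (stop); spindle and knob axis at x = 0, y = 30; base plate from y = -40 to 85; overhead arm y = 11 to 81, z = 98 to 125, 36 wide.
- groove_mouth (a point): Open end of the 90 degree steel V groove, on the axis of a seated shaft: (0, -40, 57) mm of the gauge frame. The groove bed is 16 mm wide and ends here; a shaft may overhang it. The bed is clamped by hand: it and the seated shaft sit up to 1.5 mm higher or lower than this each time, which is not measured.
- stop_face (a point): The stop: a steel pad, 20 x 30 mm, on the column, its face at the axis of the seated shaft, (0, 45, 57) mm of the gauge frame. The shaft's front end touches it when home; the shaft's centre is then 65 mm before it.
- spindle_line (a point): Point on the axis of the upright 8 mm thick spindle, (0, 30, 62) mm of the gauge frame, the top of a seated shaft. Above the shaft the spindle's lower end starts 2 to 9.5 mm clear, differently each time (not measured). Turning clockwise seen from above lowers it 2.5 mm per rad; it stays where it is left.
- sleeve_mid (a point): Middle of the steel sleeve, 33 mm thick, 131 to 149 mm above the table, on the knob's axis, with one dark line. It is fixed to the screw and turns with the spindle drive; turning the sleeve itself bypasses the ratchet and over-tightens.
- knob_grip (a point): Point on the axis of the ratchet knob at the height to grip, 177 mm above the table. The knob is a ribbed steel cylinder 20 mm thick, from 153 to 191 mm above the table, upright above the sleeve; it keeps its height and turns without end. It takes about 0.04 N m to run freely and 0.07 N m to slip; the slip clamps the shaft with about 13 N.
- shaft: Plain steel shaft, 10 mm thick, 130 mm long, about 80 g, lying level in a wooden rest, axis 35 mm above the table. Origin at its centre, y axis along it, within 0.5 rad of the gauge's y axis at the start; both ends alike. It overhangs the rest (40 mm long, 36 mm wide, with a 70 x 60 x 6 mm foot) by about 45 mm at both ends.
- ratchet (a joint): How far the ratchet knob has slipped against the sleeve, in rad, clockwise positive. 0 at the start; it stays near 0 while the knob drives the spindle and grows only when the knob slips.
- spool: Wooden thread spool standing, 32 mm thick, 36 mm high; leave alone. Origin at the centre of its underside.
- bead_jar: Closed glass jar, 48 mm thick, 55 mm high; leave alone. Origin at the centre of its underside.
- wood_box: Open dark wooden box, 120 x 90 x 50 mm; leave alone. Origin at the centre of its underside.

How it is judged (in metres and radians):
On the way, in this order (a step that is already met when the one before it is completed fails the run):
1. the shaft lies in the V groove, home against the stop (within 2 mm) (y of shaft in the frame of gauge above -0.022 m and x of shaft in the frame of gauge between -0.003 and 0.003 m and z of shaft in the frame of gauge between 0.0525 and 0.063 m and angle between the y axis of shaft and the y axis of gauge, either way round below 0.15 rad), for 0.2 s.
2. the ratchet knob has slipped by at least 0.3 rad with the shaft clamped (value of joint ratchet above 0.3 rad and contact force between shaft and gauge above 5 N), for 0.1 s.
At the end, for the whole second after the job is handed in: The shaft lies level in the V groove (within 0.06 rad and 3 mm of its line, axis 52.5 to 61.5 mm up), its end within 2 mm of the stop, clamped by the spindle with over 5 N; the ratchet knob has slipped 0.3 to 1.8 rad; everything is let go and at rest (all of step 2 and y of shaft in the frame of gauge above -0.022 m and x of shaft in the frame of gauge between -0.003 and 0.003 m and z of shaft in the frame of gauge between 0.0525 and 0.0615 m and angle between the y axis of shaft and the y axis of gauge, either way round below 0.06 rad and linear speed of shaft below 0.01 m/s); the robot touches nothing.
It fails at once if the shaft is rammed against the gauge or over-tightened (more than 22 N between shaft and gauge) (contact force between shaft and gauge above 22 N).
It fails at once if the ratchet knob slips more than a quarter turn (1.8 rad) (value of joint ratchet above 1.8 rad).
It fails at once if the spool, the jar or the box is moved more than 15 mm (distance of any of spool, bead_jar, wood_box from where it was at the start of the episode above 0.015 m).
It also fails if it takes over 72 s, if anything falls off the work surface, if the arm or the gripper's body presses on something with over 40 N, if the wrist force passes 120 N, or if a joint passes its speed limit or range.

ROBOT

A 6-joint arm with a two-finger parallel gripper is mounted at the origin on the work surface. World frame = base frame: x ahead of the robot, y to its left, z up, the work surface at z = 0. Lengths are in mm, angles in degrees, forces in N, time in s.
With the tool pointing down it reaches from about 350 to 850 mm from the base axis. Payload 8.1 kg.
Tool frame: the origin (TCP) lies on the centre line of the jaws, within the pads' length; the fingertips stand 8 mm ahead of it and the grasp point (between the pads) lies 11 mm behind it; x points along the fingers, z is the direction in which the jaws open and shut, and the axes are right-handed (so a half turn about x gives the same grasp; the last joint's range is limited). The gripper opens to 85 mm and grips with 20 to 120 N. Pads are 22 mm wide; open, the fingers measure 114 mm over their backs; the gripper's body (76 mm by 85 mm) begins 54 mm behind the grasp point. The pads swing forward as they close: fully open they stand 13 mm farther back than shut.
Start: joints at [-72.731, 7.471, 85.268, -0, 87.261, -4.893], TCP at [226.356, -555.669, 216.892] pointing down, gripper open.
Joint ranges: [-169.43, 169.43], [-51.17, 129.36], [1.28, 143.12], [-76.62, 256.62], [0, 156.53], [-152.29, 152.29]. Speed limits (degrees/s): [136.94, 136.94, 159.86, 180, 180, 180].

INTERFACE

Orientations are given as [roll, pitch, yaw] about the fixed x, y, z axes, in that order (R = Rz(yaw) Ry(pitch) Rx(roll)).
In Python, from bench import r, vision, order gives the robot as it stands. The module is installed in compiled form; this text tells all that it offers.
- The arm moves only by the shell command python3 -m jog 'ROWS' [FORCE]. ROWS is JSON, a list of rows, each a list of 3 entries, a list of its own where there are three numbers: the shift along the world's x, y, z in m, then the turn, a rotation vector about the world's x, y, z in rad, then the opening, from -1 (shut) to 1 (fully open). A call has 1 to 5 rows; each row is the pose to reach, as a shift and turn from the pose commanded when the call began; what a row does not reach only later rows make up. A row lasts 1/12 s, in which the tool goes at most 41.7 mm and 7.16 degrees, less where a joint would pass 70% of its speed; a pose out of reach is approached as far as the arm can. A call with a gripper value outside its range is refused whole. The fingers move at their own pace and stop on an object; FORCE is the grip in N (left out, the last holds). Time passes only in rows, so rows that repeat a pose let the fingers close. It gives the time, the measured TCP pose, the force and the opening at its end, in the units of the state.
- r.sense(): the state, without advancing time (a new reading comes with each control period).
- vision.snapshot(name): name is "scene" or "side" or "wrist"; returns the picture (420x560x3 uint8, red, green, blue); there is no depth.
- vision.camera_model(name): a dict with "fov_y" (degrees; the focal length in pixels is half the picture's height over the tangent of half this angle, whatever the lens; pixels are square), "cx", "cy" (the principal point, pixels), "D" ([k1, k2, p1, p2, k3] as OpenCV has them; the pictures are not rectified), "world_to_cam" (4x4, takes a point from world to camera coordinates). Camera axes: x right, y down, z forward; pixel columns grow to the right and rows downward; lengths in mm; the calibration is good to about 2 mm. A picture is of the moment at which its call begins: read the wrist's pose just before it. camera_model takes no time and is no camera call; for the wrist camera it gives the pose at the moment of the call.
- order.hand_in(): hands the job in, once; it reports no verdict.
The state is a dict: "time": time; "joint_pos": joint angles; "qd": joint speeds; "joint_efforts": joint torques, N m; "tool_pos": TCP position; "tcp_rot": TCP orientation; "ft_force": force on the tool from outside, world axes, zero at the start; "wrist_torque": the same for the moment, N m; "finger_gap": finger opening in mm.
Only numpy, scipy, OpenCV 4.12 (cv2) and the standard library are available. Lean on these libraries where they do the work, as an engineer would, in place of code of your own. Each camera call takes 0.05 s, during which the arm holds its last target.

## Working session

There is one attempt and no reset: what is moved stays moved. The work goes in short steps, Python scripts to look and compute and a shell command to move; the robot and the scene stay as the last step left them, time stands still between calls to the robot, and variables do not carry over. Pictures are saved under pics/ and viewed, and the job is handed in when it is done.

```bash
ls; mkdir -p pics; python3 - <<'E'
from bench import r, vision
import cv2
s=r.sense(); print({k:(v if not hasattr(v,'tolist') else v.tolist()) for k,v in s.items()})
for n in ["scene","side","wrist"]:
    m=vision.camera_model(n); print(n,m)
    cv2.imwrite(f"pics/{n}0.png",vision.snapshot(n)[:,:,::-1])
E
```

```text
pics
{'time': 0.0, 'joint_pos': [-72.73225271210649, 7.512934672349067, 85.3311737142048, 0.0004893074035004042, 87.26063481448331, -4.89389991221179], 'qd': [0.024204879188702573, 0.07248755080281678, 0.02692319138371882, 0.12035617662523346, -0.03865128349327859, -0.0044470992833585965], 'joint_efforts': [-0.0014175593605614267, -56.9393527507782, -50.055434703826904, -0.0002275125052619842, 0.014865032862871885, 3.480389182186627e-05], 'tool_pos': [226.17512814317587, -555.1111524093681, 215.8489497603304], 'tcp_rot': [174.83877458714517, 89.89525565878195, 107.00039795517056], 'ft_force': [0.0035305030954425817, -0.34561599912777385, 0.6439394434066484], 'wrist_torque': [-0.03680748506286238, -0.004722847573578487, -0.005047929201793421], 'finger_gap': 85.69093876781884}
scene {'fov_y': 43.66004166364228, 'cx': 273.4942755173052, 'cy': 228.37996297468175, 'D': array([-0.03026796,  0.        ,  0.        ,  0.        ,  0.        ]), 'world_to_cam': array([[ 8.01457125e-01,  5.98034348e-01,  4.62550858e-03,
        -5.05250773e+02],
       [ 4.77751115e-01, -6.35568511e-01, -6.064
[... 550 characters left out ...]
+02],
       [ 6.94534156e-02,  6.91989463e-01, -7.18558840e-01,
         1.30186705e+03],
       [ 0.00000000e+00,  0.00000000e+00,  0.00000000e+00,
         1.00000000e+00]])}
wrist {'fov_y': 69.79617574306586, 'cx': 274.7353716214675, 'cy': 207.81084944108775, 'D': array([-0.02334397,  0.        ,  0.        ,  0.        ,  0.        ]), 'world_to_cam': array([[ 3.77054691e-01, -9.26189612e-01, -1.60075454e-03,
        -5.99374852e+02],
       [-8.85469675e-01, -3.60983243e-01,  2.92633820e-01,
        -3.67462259e+01],
       [-2.71612249e-01, -1.08921535e-01, -9.56223240e-01,
         3.79530221e+02],
       [ 0.00000000e+00,  0.00000000e+00,  0.00000000e+00,
         1.00000000e+00]])}
```

View pics/scene0.png

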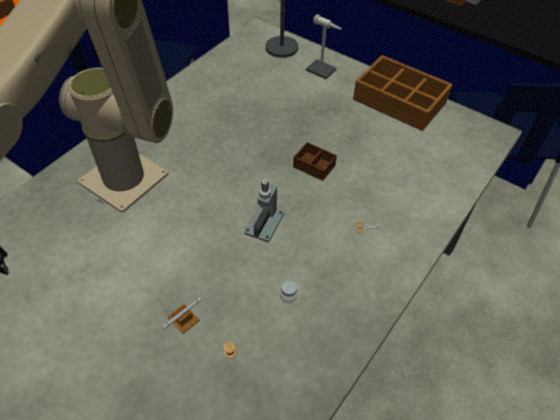

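View pics/side0.png

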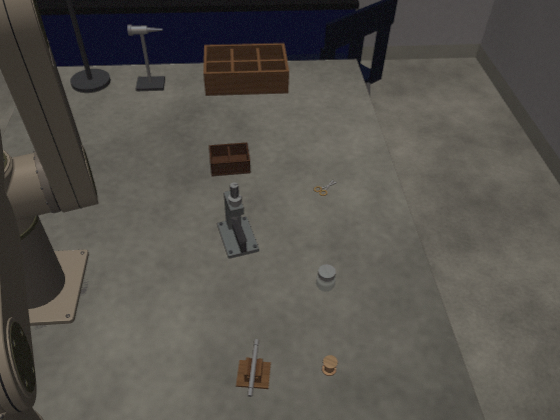

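View pics/wrist0.png

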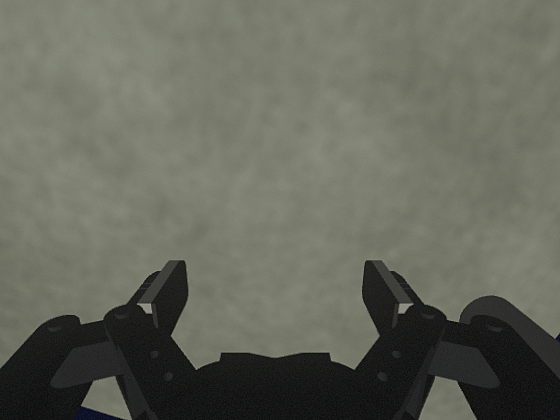

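The scene camera shows the gauge near (265,222), with its knob top near (265,183). The shaft is at (182,313), the spool at (230,350), the jar at (289,291) and the box at (315,160). I'll zoom in on these and triangulate.

```bash
cat > h.py <<'E'
import numpy as np, cv2
from bench import r, vision
def K(n,m=None):
    m=m or vision.camera_model(n); f=210/np.tan(np.radians(m['fov_y']/2))
    return np.array([[f,0,m['cx']],[0,f,m['cy']],[0,0,1.]]),np.array(m['D'],float),np.array(m['world_to_cam'])
def ray(n,uv,m=None):
    k,D,T=K(n,m); p=cv2.undistortPoints(np.array([[uv]],float),k,D)[0,0]
    R=T[:3,:3]; o=-R.T@T[:3,3]; d=R.T@np.array([p[0],p[1],1]); return o,d/np.linalg.norm(d)
def plane(n,uv,z,m=None):
    o,d=ray(n,uv,m); return o+d*(z-o[2])/d[2]
def tri(obs):
    A=np.zeros((3,3));b=np.zeros(3);L=[]
    for n,uv,*m in obs:
        o,d=ray(n,uv,*(m)); P=np.eye(3)-np.outer(d,d);A+=P;b+=P@o;L.append((o,P))
    x=np.linalg.solve(A,b); return x,[np.linalg.norm(P@(x-o)) for o,P in L]
def proj(n,X,m=None):
    k,D,T=K(n,m); return cv2.projectPoints(np.array(X,float).reshape(-1,3),cv2.Rodrigues(T[:3,:3])[0],T[:3,3],k,D)[0].reshape(-1,2)
E
python3 - <<'E'
import cv2,numpy as np
a=cv2.imread('pics/scene0.png');b=cv2.imread('pics/side0.png')
def z(i,x,y,w,h,s): return cv2.resize(i[y:y+h,x:x+w],None,fx=s,fy=s,interpolation=cv2.INTER_CUBIC)
def bright(i): return cv2.convertScaleAbs(i,alpha=1.6)
cv2.imwrite('pics/z1.png',bright(np.hstack([z(a,235,170,66,100,6),z(b,200,170,66,100,6)])))
cv2.imwrite('pics/z2.png',bright(np.hstack([z(a,150,280,66,70,6),z(b,225,330,66,70,6)])))
E
```

```text
(no output)
```

View pics/z1.png

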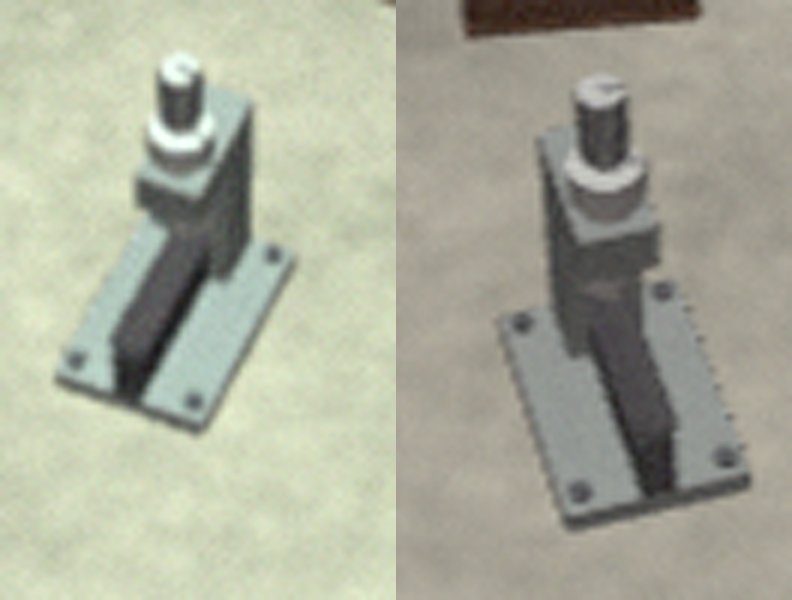

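View pics/z2.png

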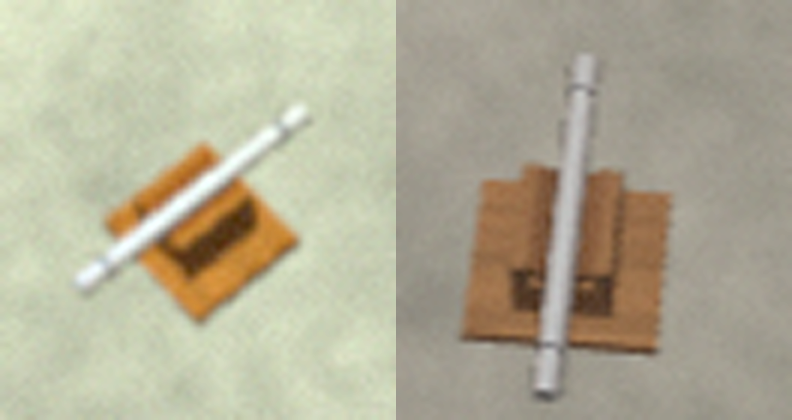

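```bash
python3 - <<'E'
from h import *
S=lambda x,y:(235+x/6-.4,170+y/6-.4); D=lambda x,y:(200+(x-396)/6-.4,170+y/6-.4)
S2=lambda x,y:(150+x/6-.4,280+y/6-.4); D2=lambda x,y:(225+(x-396)/6-.4,330+y/6-.4)
print('knob',tri([('scene',S(180,68)),('side',D(600,90))]),plane('scene',S(180,68),191),plane('side',D(600,90),191))
for q in [(57,375),(205,428),(297,258)]: print('sc base',plane('scene',S(*q),14))
for q in [(565,517),(750,480),(497,318)]: print('sd base',plane('side',D(*q),14))
for a,b in [((85,280),(545,385)),((298,112),(585,65))]:
    print('shaft',tri([('scene',S2(*a)),('side',D2(*b))]),plane('scene',S2(*a),35),plane('side',D2(*b),35))
for n,u,v in [('spool',230,350),('jar',289,291),('box',315,160)]: print(n,plane('scene',(u,v),25))
E
```

```text
knob (array([495.54105523, 136.71597648, 188.9103107 ]), [np.float64(1.3578484935401727), np.float64(1.357848493540099)]) [497.78040322 133.70166768 191.        ] [495.01689275 136.29043064 191.        ]
sc base [476.61876589  55.02345392  14.        ]
sc base [557.37800177  73.79191055  14.        ]
sc base [529.47569231 191.24438456  14.        ]
sd base [470.87866505  57.83029291  14.        ]
sd base [551.55673631  73.49642551  14.        ]
sd base [441.44950378 177.08927732  14.        ]
shaft (array([ 511.77667696, -329.52959039,   35.18635918]), [np.float64(0.9316920185829138), np.float64(0.9316920185830266)]) [ 512.19539336 -330.36757053   35.        ] [ 511.44593268 -328.47970799   35.        ]
shaft (array([ 531.71066705, -209.35481355,   38.16710974]), [np.float64(1.3504081421750016), np.float64(1.3504081421751248)]) [ 531.02475524 -209.51760435   35.        ] [ 531.27744479 -206.04161919   35.        ]
spool [ 692.9153555  -273.42515363   25.        ]
jar [712.26906504 -37.07095691  25.        ]
box [483.01242018 433.69817092  25.        ]
```

```bash
python3 - <<'E'
from h import *
from scipy.spatial.transform import Rotation as Ro
s=r.sense(); R=Ro.from_euler('xyz',s['tcp_rot'],degrees=True).as_matrix(); print(R.round(3))
k,D,T=K('wrist'); c=-T[:3,:3].T@T[:3,3]; print('cam',c, 'in tool',R.T@(c-s['tool_pos']), 'axis',R.T@T[2,:3])
E
```

```text
[[-0.     0.926  0.377]
 [ 0.001  0.377 -0.926]
 [-1.     0.    -0.001]]
cam [ 296.55636548 -527.09870904  372.84094371] in tool [-156.74848888   75.77320426    0.24025803] axis [ 9.56187225e-01 -2.92755855e-01  3.99280638e-06]
```

```bash
python3 -m jog '[[[0.142,0.132,0],[0,0,0.6],1],[[0.142,0.132,0],[0,0,0.6],1],[[0.142,0.132,0],[0,0,0.6],1],[[0.142,0.132,0],[0,0,0.6],1],[[0.142,0.132,0],[0,0,0.6],1]]'; python3 -m jog '[[[0.142,0.132,-0.04],[0,0,0.419],1],[[0.142,0.132,-0.04],[0,0,0.419],1],[[0.142,0.132,-0.04],[0,0,0.419],1],[[0.142,0.132,-0.04],[0,0,0.419],1],[[0.142,0.132,-0.04],[0,0,0.419],1]]';python3 -m jog '[[[0,0,0],[0,0,0],1]]'
python3 - <<'E'
from h import *
s=r.sense();print(s['time'],s['tool_pos'],s['tcp_rot'],s['joint_pos'])
m=vision.camera_model('wrist');im=vision.snapshot('wrist')[:,:,::-1]
import pickle;pickle.dump(m,open('w1.pkl','wb'));cv2.imwrite('pics/w1.png',im)
E
```

```text
time: 0.57
tool_pos: [370.4, -420.8, 216.6]
tcp_rot: [101.6, 89.9, 68.6]
ft_force: [0.0, -0.6, -0.8]
finger_gap: 85.0
time: 0.98
tool_pos: [511.9, -288.8, 175.8]
tcp_rot: [118.1, 89.9, 108.9]
ft_force: [0.4, -0.1, -0.1]
finger_gap: 85.7
time: 1.07
tool_pos: [513.0, -286.4, 174.6]
tcp_rot: [117.1, 89.8, 107.9]
ft_force: [0.1, -0.3, -0.5]
finger_gap: 85.5
1.0667 [ 513.02184314 -286.40091024  174.58680843] [117.05205766  89.78685988 107.89148068] [-34.25689396   7.01554453  90.20337138   0.13178311  82.94939879
 -25.11268492]
```

View pics/w1.png

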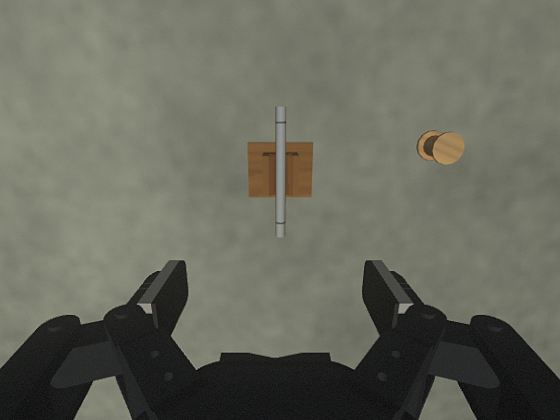

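The wrist view shows the shaft upright from (281,107) to (281,237) on the wooden rest, with the spool at (445,147). I'll fit the shaft and the gauge edges more exactly.

```bash
python3 - <<'E'
from h import *
import pickle
m=pickle.load(open('w1.pkl','rb'));im=cv2.imread('pics/w1.png')
hsv=cv2.cvtColor(im,cv2.COLOR_BGR2HSV)
roi=np.zeros(im.shape[:2],np.uint8);roi[95:250,262:300]=1
mask=((hsv[...,1]<25)&(hsv[...,2]>115)&(roi>0)).astype(np.uint8)
n,l,st,c=cv2.connectedComponentsWithStats(cv2.morphologyEx(mask,cv2.MORPH_CLOSE,np.ones((7,3))));i=1+np.argmax(st[1:,4]);print(st[i])
ys,xs=np.where(l==i)
p=np.polyfit(ys,xs,1);y0,y1=ys.min()-.5,ys.max()+.5
A=plane('wrist',(np.polyval(p,y1),y1),35+3,m);B=plane('wrist',(np.polyval(p,y0),y0),35+3,m)
print(A,B,np.linalg.norm(A-B),'centre',(A+B)/2,'ang from y',np.degrees(np.arctan2(-(B-A)[0],(B-A)[1])))
S2=lambda x,y:(150+x/6-.4,280+y/6-.4)
print('reproj',proj('scene',[A,B]),proj('side',[A,B]))
E
```

```text
[ 276  106    9  132 1061]
[ 511.21731668 -333.64614811   38.        ] [ 532.945235   -203.85207373   38.        ] 131.60016784495497 centre [ 522.08127584 -268.74911092   38.        ] ang from y -9.50336623485307
reproj [[162.45527431 326.4428523 ]
 [201.03820584 296.65294372]] [[249.39503388 395.53155268]
 [256.78614299 338.80926813]]
```

```bash
python3 -m jog '[[[0,0,-0.06],[0.13,-0.02,0],1],[[0,0,-0.06],[0.258,-0.043,0],1],[[0,0,-0.06],[0.258,-0.043,0],1],[[0,0,-0.06],[0.258,-0.043,0],1],[[0,0,-0.06],[0.258,-0.043,0],1]]'
python3 - <<'E'
from h import *
from scipy.spatial.transform import Rotation as Ro
s=r.sense(); R=Ro.from_euler('xyz',s['tcp_rot'],degrees=True).as_matrix(); print(R.round(4)); print(s['tool_pos'],s['joint_pos'])
E
```

```text
time: 1.53
tool_pos: [510.0, -293.0, 117.5]
tcp_rot: [90.0, 75.1, 80.4]
ft_force: [0.1, -1.2, 0.8]
finger_gap: 85.0
[[ 4.270e-02  1.607e-01  9.861e-01]
 [ 2.528e-01  9.531e-01 -1.663e-01]
 [-9.666e-01  2.564e-01  1.000e-04]]
[ 510.01012633 -293.02550709  117.49809821] [-42.89379294  16.13385276  87.31717383  12.42277734  84.9539148
 -35.32992318]
```

```bash
python3 -m jog '[[[0.0035,-0.025,-0.03],[0,0,0],1],[[0.0035,-0.025,-0.055],[0,0,0],1],[[0.0035,-0.025,-0.055],[0,0,0],1],[[0.0035,-0.025,-0.055],[0,0,0],1]]'
python3 - <<'E'
from h import *
s=r.sense();print(s['tool_pos'])
m=vision.camera_model('wrist');im=vision.snapshot('wrist')[:,:,::-1]
g=np.array([513.4,-320,35]);print(proj('wrist',[g,[511.4,-332.8,38],[532.9,-204,38]],m))
cv2.imwrite('pics/w2.png',im)
E
```

```text
time: 1.87
tool_pos: [513.9, -315.7, 62.9]
tcp_rot: [90.1, 75.1, 80.7]
ft_force: [0.8, -0.4, 0.7]
finger_gap: 85.4
[ 513.91223983 -315.74204842   62.8565614 ]
[[273.45123563 251.60355294]
 [273.61546315 272.04671164]
 [273.82838     70.27865043]]
```

View pics/w2.png

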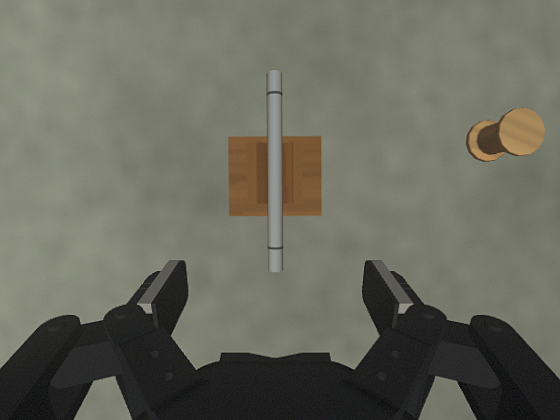

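The shaft is centred between the jaws, with its rear end at (274,271) as predicted. I'll descend and grip.

```bash
python3 -m jog '[[[0.0,-0.001,-0.025],[0,0,0],0],[[0.0,-0.001,-0.038],[0,0,0],0],[[0.0,-0.001,-0.038],[0,0,0],-0.4],[[0.0,-0.001,-0.038],[0,0,0],-0.4],[[0.0,-0.001,-0.038],[0,0,0],-0.5]]' 40;  python3 -m jog '[[[0,0,0],[0,0,0],-1],[[0,0,0],[0,0,0],-1],[[0,0,0],[0,0,0],-1],[[0,0,0],[0,0,0],-1],[[0,0,0],[0,0,0],-1]]' 50; python3 -m jog '[[[0,0,0],[0,0,0],-1]]'
python3 - <<'E'
from h import *
s=r.sense();print(s['tool_pos'])
for n in ['side','wrist']: cv2.imwrite(f'pics/{n}3.png',vision.snapshot(n)[:,:,::-1])
a=cv2.imread('pics/side3.png')[300:410,200:320];cv2.imwrite('pics/s3.png',np.hstack([cv2.resize(a,None,fx=3.8,fy=3.8),]))
E
```

```text
time: 2.33
tool_pos: [514.5, -317.8, 25.4]
tcp_rot: [89.7, 75.1, 80.3]
ft_force: [0.3, 0.2, -0.1]
finger_gap: 25.5
time: 2.75
tool_pos: [514.0, -317.9, 24.2]
tcp_rot: [89.9, 75.0, 80.4]
ft_force: [-0.3, -0.7, 0.7]
finger_gap: -0.1
time: 2.83
tool_pos: [513.9, -317.8, 24.0]
tcp_rot: [90.0, 75.0, 80.5]
ft_force: [0.5, -0.2, 0.3]
finger_gap: 0.5
[ 513.89680405 -317.81837069   24.00760231]
```

View pics/wrist3.png

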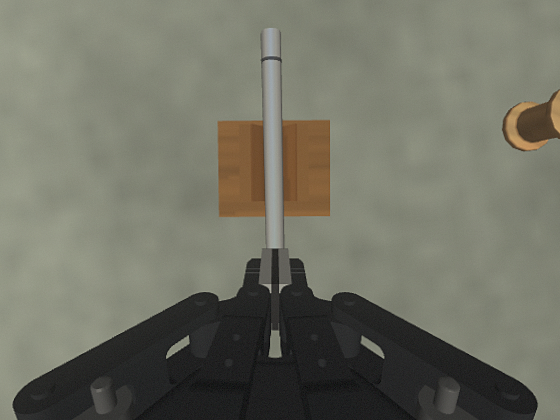

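View pics/s3.png

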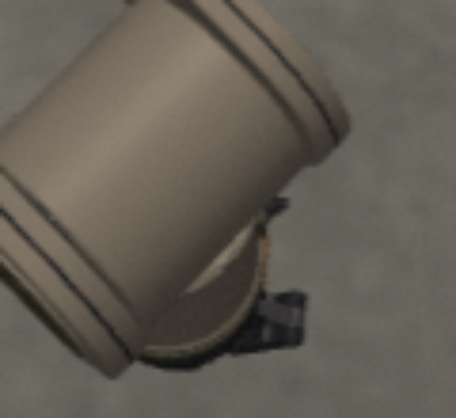

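```bash
python3 - <<'E'
from h import *
print(proj('wrist',[[511.4,-332.8,38],[532.9,-204,38],[513.9,-317.8,24],[513.9,-317.8,35],[513,-322,41]]))
print(plane('wrist',(270.5,28),38),plane('wrist',(274,247),38))
im=cv2.imread('pics/wrist3.png')[200:380,200:350];cv2.imwrite('pics/z3.png',cv2.convertScaleAbs(cv2.resize(im,None,fx=3.3,fy=3.3,interpolation=cv2.INTER_CUBIC),alpha=2))
cv2.imwrite('pics/scene3.png',vision.snapshot('scene')[:,:,::-1][260:360,120:260])
E
```

```text
[[272.8275685  286.7714586 ]
 [272.81742763  34.81130789]
 [272.97314461 253.15070972]
 [272.85190631 256.98153788]
 [272.39859875 267.56784071]]
[ 532.29918868 -200.36249755   38.        ] [ 515.477186   -312.11907776   38.        ]
```

View pics/z3.png

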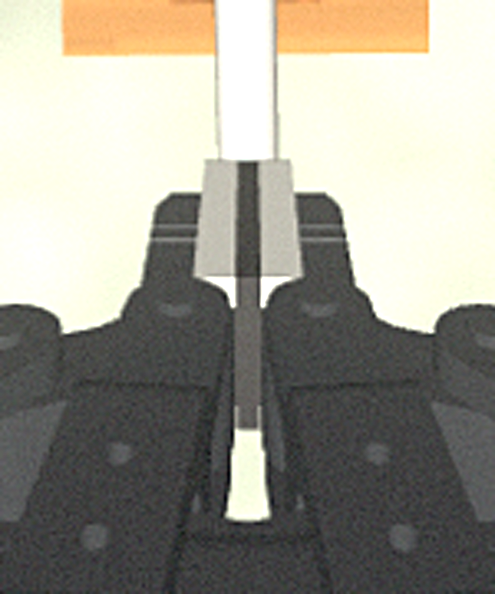

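View pics/scene3.png

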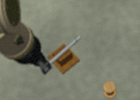

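```bash
python3 - <<'E'
from h import *
u=np.array([.165,.986,0]);p=np.array([.986,-.165,0])
c=np.array([522,-268.7,35])
for t in (-40,60):
    q=proj('wrist',[c+u*t+p*5,c+u*t-p*5]);print(t,q,q[0,0]-q[1,0])
im=cv2.imread('pics/wrist3.png').astype(int)
for y in (35,60,100,200,240,): print(y,im[y,255:295].sum(1).tolist())
E
```

```text
-40 [[282.05744102 238.82209017]
 [263.28550116 238.81078639]] 18.77193986026964
60 [[282.28270374  48.6868815 ]
 [263.2072734   48.68009752]] 19.075430333664315
35 [375, 371, 368, 376, 382, 309, 298, 348, 387, 419, 455, 451, 464, 477, 484, 496, 486, 474, 460, 454, 440, 430, 411, 387, 343, 257, 366, 381, 375, 374, 373, 376, 375, 376, 381, 377, 383, 376, 374, 371]
60 [392, 389, 391, 392, 403, 334, 200, 168, 142, 258, 413, 453, 465, 477, 490, 503, 493, 484, 475, 454, 457, 443, 361, 207, 211, 144, 219, 384, 394, 389, 386, 382, 384, 385, 391, 386, 392, 379, 386, 384]
100 [408, 408, 398, 397, 397, 402, 413, 306, 328, 378, 401, 437, 454, 464, 469, 487, 489, 488, 479, 458, 454, 448, 431, 398, 387, 344, 263, 382, 403, 392, 398, 393, 394, 397, 397, 393, 394, 385, 393, 387]
200 [232, 237, 246, 234, 231, 235, 228, 222, 211, 196, 309, 379, 412, 438, 459, 473, 481, 475, 482, 477, 465, 460, 453, 439, 417, 396, 364, 308, 238, 230, 243, 235, 233, 235, 235, 250, 261, 267, 258, 248]
240 [379, 376, 377, 374, 380, 371, 373, 373, 375, 390, 332, 314, 376, 415, 448, 467, 474, 478, 479, 486, 476, 461, 447, 443, 437, 406, 375, 355, 262, 308, 375, 387, 386, 385, 384, 383, 382, 389, 388, 383]
```

```bash
python3 -m jog '[[[0,0,0.005],[0,0,0],-1],[[0,0,0.01],[0,0,0],-1],[[0,0,0.015],[0,0,0],-1],[[0,0,0.015],[0,0,0],-1]]'
python3 - <<'E'
from h import *
print(proj('wrist',[[532.9,-204,38]]))
im=vision.snapshot('wrist')[:,:,::-1];cv2.imwrite('pics/w4.png',im)
E
```

```text
time: 3.32
tool_pos: [514.7, -318.3, 40.6]
tcp_rot: [89.6, 75.1, 80.1]
ft_force: [0.7, -1.0, 0.4]
finger_gap: -0.1
[[271.38199207  49.57032182]]
```

View pics/w4.png

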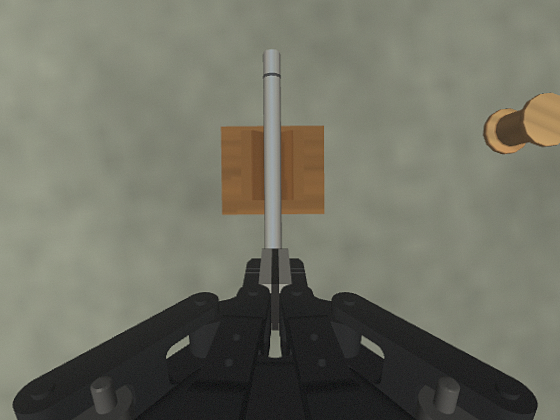

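```bash
python3 - <<'E'
from h import *
from scipy.spatial.transform import Rotation as Ro
s=r.sense(); R=Ro.from_euler('xyz',s['tcp_rot'],degrees=True).as_matrix()
for y in (-11,0,11):
  for x in (-30,-11,0,8): print(y,x,proj('wrist',[np.array(s['tool_pos'])+R@[x,y,0]])[0].round(1))
E
```

```text
-11 -30 [272.5 300.4]
-11 -11 [272.8 280.1]
-11 0 [272.9 270.2]
-11 8 [273.  263.8]
0 -30 [272.5 280.5]
0 -11 [272.7 261.9]
0 0 [272.9 253. ]
0 8 [272.9 247.1]
11 -30 [272.4 259.6]
11 -11 [272.7 243. ]
11 0 [272.8 235.1]
11 8 [272.9 229.9]
```

```bash
python3 - <<'E'
from h import *
a=vision.snapshot('scene')[:,:,::-1][255:345,120:230];b=vision.snapshot('side')[:,:,::-1][310:400,200:310]
z=lambda i:cv2.convertScaleAbs(cv2.resize(i,(550,450),interpolation=cv2.INTER_CUBIC)[:, :],alpha=1.8)
cv2.imwrite('pics/z5a.png',z(a));cv2.imwrite('pics/z5b.png',z(b))
E
```

```text
(no output)
```

View pics/z5a.png

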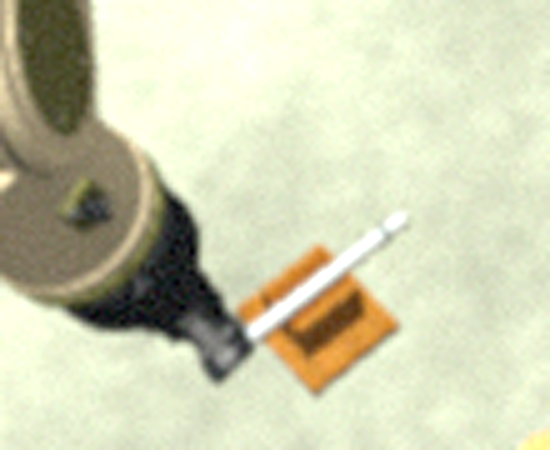

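View pics/z5b.png

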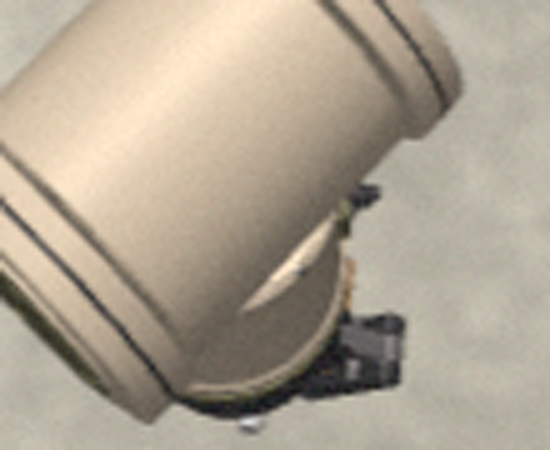

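```bash
python3 - <<'E'
from h import *
from scipy.spatial.transform import Rotation as Ro
s=r.sense(); R=Ro.from_euler('xyz',s['tcp_rot'],degrees=True).as_matrix();t=np.array(s['tool_pos']);print(t)
for x in (-40,-20,-10,0,8): 
    p=proj('scene',[t+R@[x,0,0],t+R@[x,11,0],t+R@[x,-11,0]]); print(x,((p-[120,255])*5).round().tolist())
E
```

```text
[ 513.96669516 -317.76182793   39.11351278]
-40 [[209.0, 315.0], [224.0, 300.0], [193.0, 331.0]]
-20 [[223.0, 327.0], [238.0, 312.0], [207.0, 342.0]]
-10 [[230.0, 332.0], [245.0, 317.0], [214.0, 347.0]]
0 [[236.0, 338.0], [252.0, 323.0], [221.0, 352.0]]
8 [[242.0, 342.0], [257.0, 327.0], [227.0, 357.0]]
```

```bash
python3 -m jog '[[[0,0,0.03],[0,0,0],-1],[[0,0,0.06],[0,0,0],-1],[[0.06,0,0.08],[0,0,0],-1],[[0.10,0,0.08],[0,0,0],-1],[[0.10,0,0.08],[0,0,0],-1]]'
python3 -m jog '[[[0,0,0],[0,0,0],-1],[[0,0,0],[0,0,0],-1]]'
python3 - <<'E'
from h import *
from scipy.spatial.transform import Rotation as Ro
s=r.sense(); R=Ro.from_euler('xyz',s['tcp_rot'],degrees=True).as_matrix();t=np.array(s['tool_pos']);print(t)
ims={}
for n,(x0,y0) in {'scene':(150,250),'side':(220,280)}.items():
    im=vision.snapshot(n)[:,:,::-1]; 
    z=cv2.convertScaleAbs(cv2.resize(im[y0:y0+90,x0:x0+110],(660,540),interpolation=cv2.INTER_CUBIC),alpha=1.8)
    for y,c in ((-11,(0,0,255)),(0,(0,255,0)),(11,(255,0,0))):
      for x in (-11,8):
        p=((proj(n,[t+R@[x,y,0]])[0]-[x0,y0]+.5)*6).round().astype(int); cv2.circle(z,tuple(int(v) for v in p),3,c,-1)
    cv2.imwrite(f'pics/t_{n}.png',z)
m=vision.camera_model('wrist'); im=vision.snapshot('wrist')[:,:,::-1].copy()
cv2.imwrite('pics/t_w.png',im)
E
```

```text
time: 3.88
tool_pos: [617.8, -317.5, 121.3]
tcp_rot: [89.0, 75.1, 79.6]
ft_force: [0.4, -0.0, -0.3]
finger_gap: 0.2
time: 4.05
tool_pos: [614.3, -317.1, 118.2]
tcp_rot: [90.1, 75.0, 80.8]
ft_force: [-0.7, 0.4, -0.4]
finger_gap: -0.2
[ 614.31893396 -317.13140057  118.17845764]
```

View pics/t_scene.png

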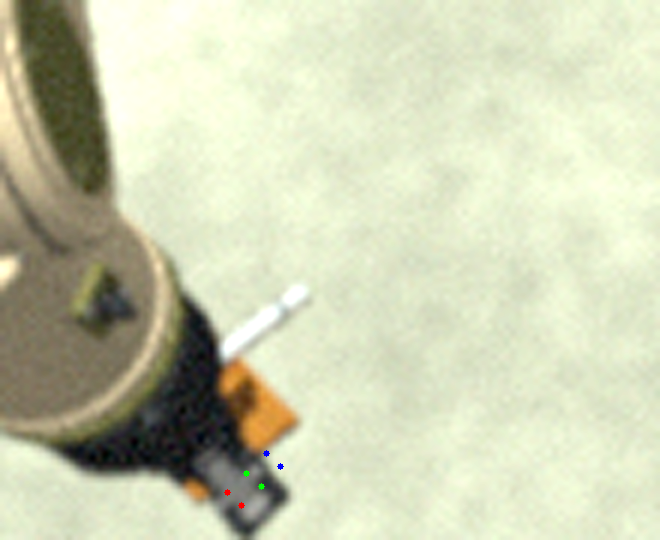

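View pics/t_side.png

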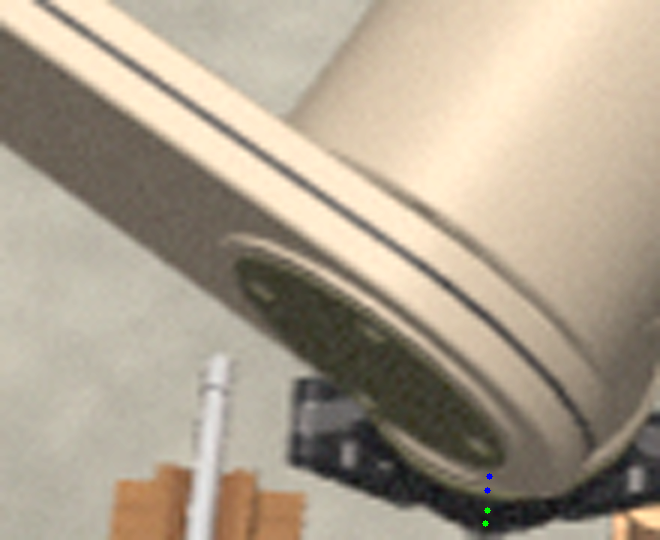

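View pics/t_w.png

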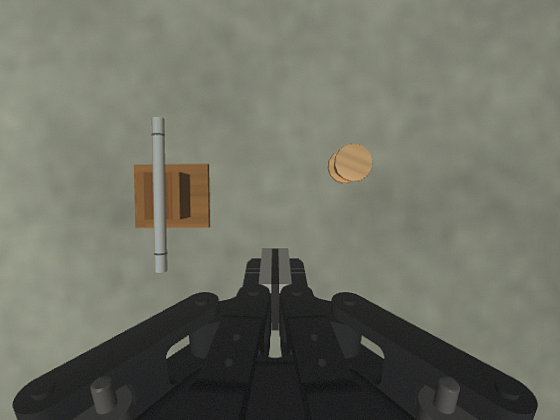

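```bash
python3 - <<'E'
from h import *
from scipy.spatial.transform import Rotation as Ro
s=r.sense(); R=Ro.from_euler('xyz',s['tcp_rot'],degrees=True).as_matrix();t=np.array(s['tool_pos'])
sc=(150+290/6-.5,250+492/6-.5)
for w in [(301,258),(303,262),(304,271),(289,248)]:
    x,e=tri([('wrist',w),('scene',sc)]);print(w,R.T@(x-t),e)
im=cv2.imread('pics/t_w.png')[235:345,230:320];cv2.imwrite('pics/z6.png',cv2.convertScaleAbs(cv2.resize(im,None,fx=5.4,fy=5.4,interpolation=cv2.INTER_CUBIC),alpha=2.5))
im=vision.snapshot('scene')[:,:,::-1][310:350,170:220];cv2.imwrite('pics/z7.png',cv2.convertScaleAbs(cv2.resize(im,None,fx=12,fy=12,interpolation=cv2.INTER_CUBIC),alpha=2.5))
E
```

```text
(301, 258) [-9.28019531  5.13599719 17.72549234] [np.float64(4.180996746727187), np.float64(4.180996746727296)]
(303, 262) [-12.67799167   4.92498008  18.83279732] [np.float64(4.68057845621851), np.float64(4.680578456218662)]
(304, 271) [-18.35337504   4.09298497  19.98057006] [np.float64(6.301383643231633), np.float64(6.30138364323141)]
(289, 248) [ 4.13731464  4.727082   11.82608431] [np.float64(4.053373995234042), np.float64(4.053373995233975)]
```

View pics/z6.png

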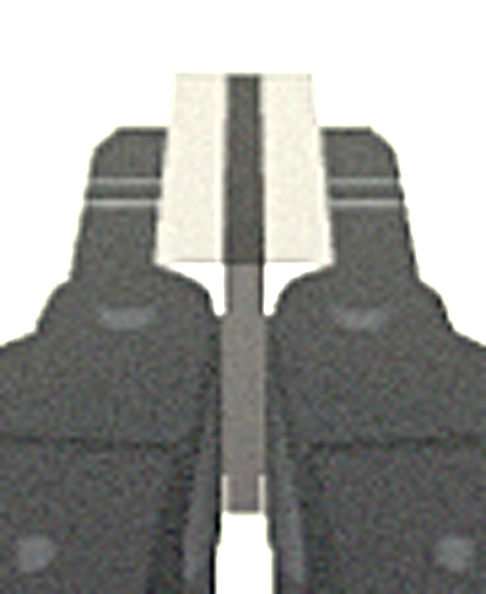

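View pics/z7.png

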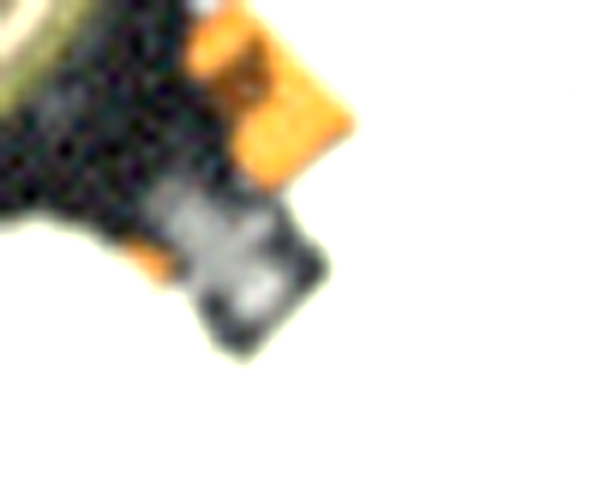

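The shut pads' front faces sit at v=248–283 in the wrist view. In this camera's frame that puts the real fingertips about 17 mm behind the reported TCP, not 8 mm ahead of it. It also explains why the pads shut on top of the shaft. I'll work with a real grasp point about 36 mm behind the TCP and pick again.

```bash
python3 -m jog '[[[-0.04,0.003,0],[0,0,0],1],[[-0.08,0.006,0],[0,0,0],1],[[-0.0995,0.0065,-0.02],[0,0,0],1],[[-0.0995,0.0065,-0.055],[0,0,0],1],[[-0.0995,0.0065,-0.07],[0,0,0],1]]' 
python3 -m jog '[[[0,0,0],[0,0,0],0],[[0,0,-0.016],[0,0,0],0],[[0,0,-0.032],[0,0,0],0],[[0,0,-0.048],[0,0,0],0],[[0,0,-0.048],[0,0,0],0]]' 40
python3 - <<'E'
from h import *
s=r.sense();print(s['tool_pos'],s['ft_force'])
cv2.imwrite('pics/w8.png',vision.snapshot('wrist')[:,:,::-1])
E
```

```text
time: 4.67
tool_pos: [511.1, -310.4, 45.7]
tcp_rot: [90.7, 74.9, 81.1]
ft_force: [-0.4, 1.8, -1.2]
finger_gap: 60.5
time: 5.08
tool_pos: [513.4, -309.8, -1.2]
tcp_rot: [90.7, 74.9, 81.3]
ft_force: [-0.1, 1.0, -1.5]
finger_gap: 42.7
[ 513.3867539  -309.83276537   -1.22069098] [-0.09973502  0.97575104 -1.49720381]
```

View pics/w8.png

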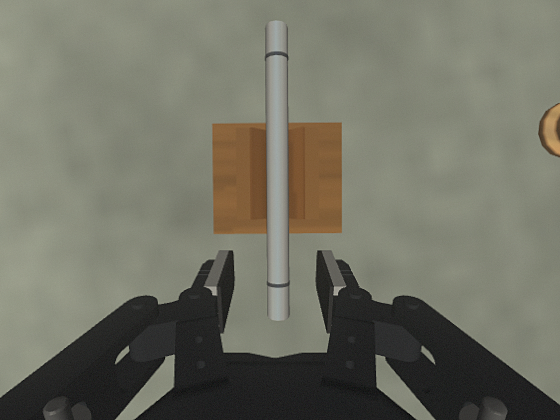

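The shaft now passes between the pads, with its rear end at (278,320). I'll close.

```bash
python3 -m jog '[[[0,0,0],[0,0,0],-1],[[0,0,0],[0,0,0],-1],[[0,0,0],[0,0,0],-1],[[0,0,0],[0,0,0],-1],[[0,0,0],[0,0,0],-1]]' 45; python3 -m jog '[[[0,0,0],[0,0,0],-1],[[0,0,0],[0,0,0],-1]]'
python3 - <<'E'
from h import *
s=r.sense();print(s['tool_pos'],s['ft_force'],s['wrist_torque'])
cv2.imwrite('pics/w9.png',vision.snapshot('wrist')[:,:,::-1])
E
```

```text
time: 5.55
tool_pos: [515.0, -311.9, 2.2]
tcp_rot: [89.6, 75.1, 80.2]
ft_force: [-0.6, -0.9, 3.9]
finger_gap: 8.4
time: 5.72
tool_pos: [514.9, -311.8, 1.8]
tcp_rot: [89.7, 75.1, 80.2]
ft_force: [-0.9, -2.1, 5.9]
finger_gap: 8.8
[ 514.8837073  -311.81046765    1.8115131 ] [-0.88974475 -2.11290529  5.91982929] [0.07680017 0.08726677 0.01345406]
```

View pics/w9.png

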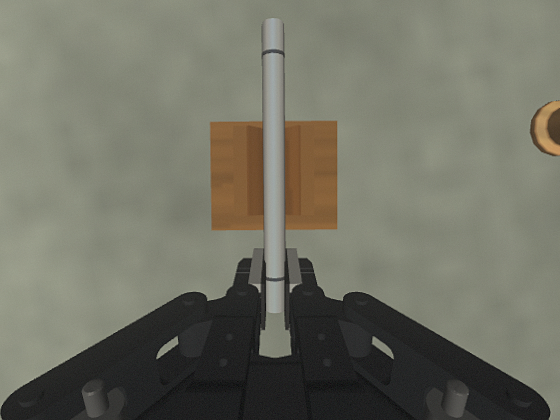

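```bash
python3 -m jog '[[[0,0,0.005],[0,0,0],-1],[[0,0,0.015],[0,0,0],-1],[[0,0,0.03],[0,0,0],-1],[[0,0,0.055],[0,0,0],-1],[[0,0,0.08],[0,0,0],-1]]' ; python3 -m jog '[[[0,0,0],[0,0,0],-1]]'
python3 - <<'E'
from h import *
s=r.sense();print(s['tool_pos'],s['ft_force'],s['wrist_torque'])
cv2.imwrite('pics/w10.png',vision.snapshot('wrist')[:,:,::-1])
E
```

```text
time: 6.18
tool_pos: [513.8, -310.5, 82.0]
tcp_rot: [90.3, 75.0, 80.8]
ft_force: [0.8, -0.2, -1.3]
finger_gap: 8.1
time: 6.27
tool_pos: [517.3, -313.6, 88.3]
tcp_rot: [88.2, 75.3, 78.8]
ft_force: [0.9, -0.2, 0.6]
finger_gap: 8.4
[ 517.34794125 -313.60857464   88.26306741] [ 0.86088754 -0.20466386  0.60621791] [-0.23954541  0.03000708 -0.0033101 ]
```

View pics/w10.png

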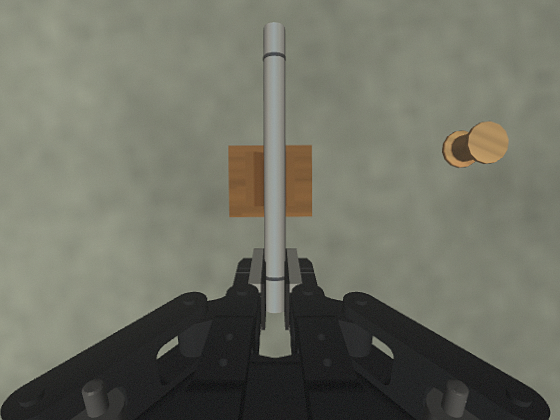

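The shaft is held and off the rest, with its front end at (275,23), a slight nose sag at most. Next I'll move toward the gauge mouth.

```bash
python3 -m jog '[[[0.002,0.03,0.01],[0,0,0.08],-1],[[0.005,0.065,0.02],[0,0,0.16],-1],[[0.01,0.10,0.03],[0,0,0.24],-1],[[0.014,0.135,0.03],[0,0,0.32],-1],[[0.016,0.17,0.03],[0,0,0.393],-1]]' ; python3 -m jog '[[[0,0.03,0],[0,0,0],-1],[[0.002,0.055,0],[0,0,0],-1],[[0.003,0.07,0],[0,0,0],-1],[[0.003,0.07,0],[0,0,0],-1],[[0.003,0.07,0],[0,0,0],-1]]'
python3 - <<'E'
from h import *
import pickle
s=r.sense();print(s['tool_pos'],s['tcp_rot'],s['ft_force'],s['wrist_torque'],s['joint_pos'])
pickle.dump((s,vision.camera_model('wrist')),open('w11.pkl','wb'))
cv2.imwrite('pics/w11.png',vision.snapshot('wrist')[:,:,::-1])
E
```

```text
time: 6.73
tool_pos: [530.7, -139.9, 111.8]
tcp_rot: [89.7, 75.1, 103.0]
ft_force: [0.6, 0.1, -0.4]
finger_gap: 8.4
time: 7.15
tool_pos: [533.2, -70.9, 110.9]
tcp_rot: [90.1, 75.0, 103.2]
ft_force: [0.1, -0.0, -0.7]
finger_gap: 8.3
[533.18041944 -70.9282241  110.887721  ] [ 90.05698207  75.03570898 103.19986649] [ 0.08651234 -0.02128617 -0.66906906] [-0.20032495 -0.11775171  0.00034948] [-21.72638659   9.34600313  95.91286991  12.30062408  83.59058451
 -37.19691798]
```

View pics/w11.png

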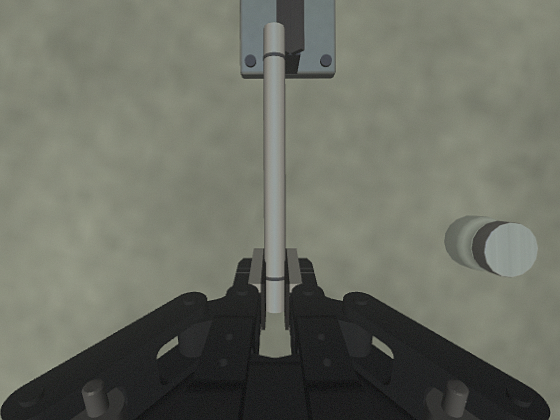

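```bash
python3 - <<'E'
import cv2
im=cv2.imread('pics/w11.png')[0:100,225:350];cv2.imwrite('pics/z11.png',cv2.convertScaleAbs(cv2.resize(im,None,fx=6,fy=6,interpolation=cv2.INTER_CUBIC),alpha=1.8))
E
```

```text
(no output)
```

View pics/z11.png

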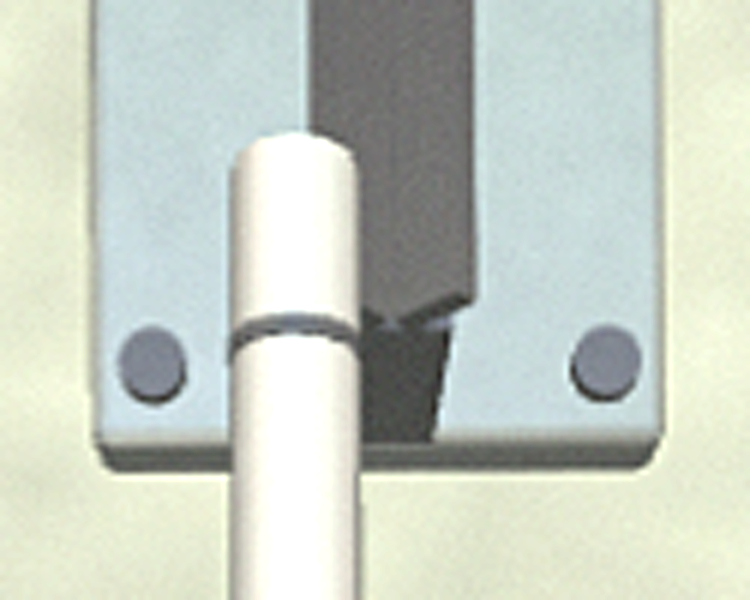

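```bash
cat > gz.py <<'E'
from h import *
import pickle
s,m=pickle.load(open('w11.pkl','rb'))
Z=lambda x,y:(225+x/6-.4,y/6-.4)
P=lambda x,y,z:plane('wrist',Z(x,y),z,m)
FL,FR=P(97,435,14),P(662,435,14);L0,R0=P(92,5,14),P(658,5,14)
BL,BR=P(152,362,17),P(606,360,17)
V=P(395,325,50);C=P(473,298,58)
ang=lambda d:np.degrees(np.arctan2(-d[0],d[1]))
print('front',FL,FR,np.linalg.norm(FL-FR),np.degrees(np.arctan2(*(FR-FL)[[1,0]])))
print('sides',ang(L0-FL),ang(R0-FR)); print('bolts mid',(BL+BR)/2,np.degrees(np.arctan2(*(BR-BL)[[1,0]])),'mid',(FL+FR)/2)
print('V',V,'C',C)
# shaft in image: edges at z~?
from scipy.spatial.transform import Rotation as Ro
R=Ro.from_euler('xyz',s['tcp_rot'],degrees=True).as_matrix();G=np.array(s['tool_pos'])+R@[-36,0,0];print('G',G,'jawyaw',np.degrees(np.arctan2(R[1,2],R[0,2])))
for p in [(293,590),(293,350),(293,170)]: print(Z(*p), P(*p,G[2]))
E
python3 gz.py
```

```text
front [473.00568832  60.16927018  14.        ] [553.6813256   79.06227233  14.        ] 82.85833682088528 13.180276145231813
sides 13.751286384263791 13.767040673052433
bolts mid [510.99750353  78.72949935  17.        ] 13.434963274847275 mid [513.34350696  69.61577126  14.        ]
V [513.95575792  68.76231354  50.        ] C [522.95560346  70.39085121  58.        ]
G [535.30310504 -79.97843521 145.66685102] jawyaw 13.144816855295268
(273.43333333333334, 97.93333333333332) [516.48431496   3.00939479 145.66685102]
(273.43333333333334, 57.93333333333334) [512.44788162  20.31012805 145.66685102]
(273.43333333333334, 27.933333333333334) [509.42052482  33.28434093 145.66685102]
```

```bash
python3 -m jog '[[[0,0.03,0],[0.01,0.0025,0.006],-1],[[-0.0016,0.055,0],[0.0194,0.0047,0.006],-1],[[-0.0016,0.062,-0.02],[0.0194,0.0047,0.006],-1],[[-0.0016,0.0623,-0.045],[0.0194,0.0047,0.006],-1],[[-0.0016,0.0623,-0.06],[0.0194,0.0047,0.006],-1]]' ; python3 -m jog '[[[0,0,0],[0,0,0],-1],[[0,0,0],[0,0,0],-1]]'
python3 - <<'E'
from h import *
import pickle
s=r.sense();print(s['tool_pos'],s['tcp_rot'],s['ft_force'],s['wrist_torque'])
pickle.dump((s,vision.camera_model('wrist')),open('w12.pkl','wb'))
cv2.imwrite('pics/w12.png',vision.snapshot('wrist')[:,:,::-1])
im=cv2.imread('pics/w12.png')[0:200,150:400];cv2.imwrite('pics/z12.png',cv2.convertScaleAbs(cv2.resize(im,None,fx=3,fy=3,interpolation=cv2.INTER_CUBIC),alpha=1.8))
im=vision.snapshot('side')[:,:,::-1][160:280,190:330];cv2.imwrite('pics/s12.png',cv2.convertScaleAbs(cv2.resize(im,None,fx=5,fy=5,interpolation=cv2.INTER_CUBIC),alpha=1.8))
E
```

```text
time: 7.62
tool_pos: [531.1, -9.8, 49.0]
tcp_rot: [90.3, 73.9, 103.6]
ft_force: [0.1, 0.7, -0.5]
finger_gap: 8.2
time: 7.78
tool_pos: [531.0, -9.9, 50.2]
tcp_rot: [90.5, 73.8, 103.8]
ft_force: [0.7, -0.0, 0.2]
finger_gap: 8.3
[531.00405095  -9.89540018  50.2016218 ] [ 90.4637484   73.81455165 103.76230119] [ 0.73463857 -0.00982618  0.24251668] [-0.1889384  -0.05443247 -0.00865375]
```

View pics/z12.png

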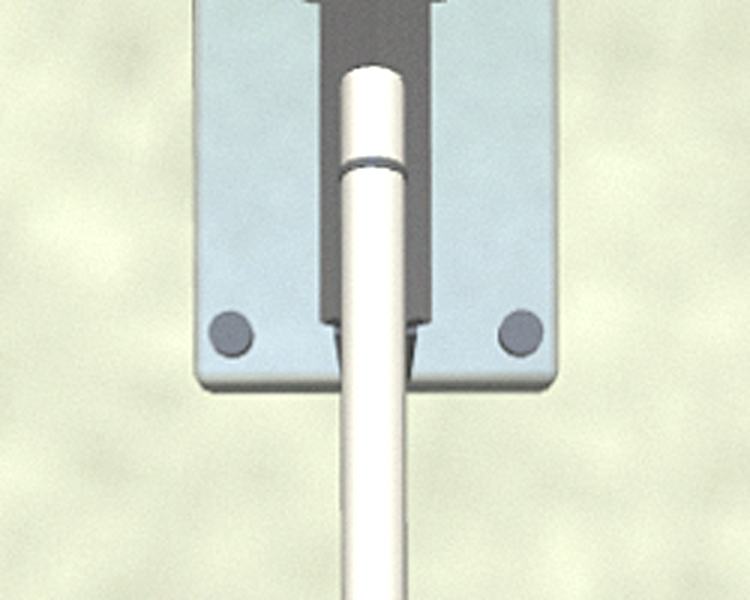

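View pics/s12.png

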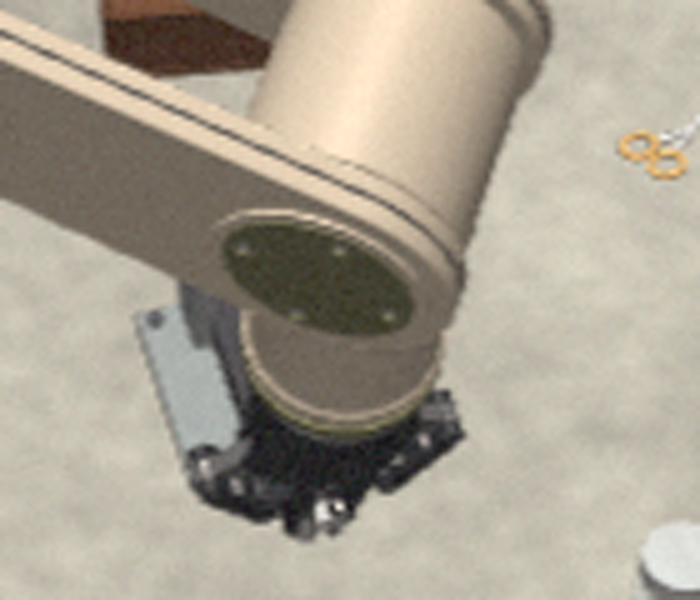

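```bash
python3 -m jog '[[[0,0,-0.006],[0,0,-0.004],-1],[[0,0,-0.012],[0,0,-0.004],-1],[[-0.001,0.006,-0.016],[0,0,-0.004],-1],[[-0.003,0.014,-0.016],[0,0,-0.004],-1],[[-0.0052,0.0225,-0.016],[0,0,-0.004],-1]]' ; python3 -m jog '[[[0,0,0],[0,0,0],-1],[[0,0,0],[0,0,0],-1]]'
python3 - <<'E'
from h import *
import pickle
from scipy.spatial.transform import Rotation as Ro
s=r.sense();print(s['tool_pos'],s['tcp_rot'],s['ft_force'],s['wrist_torque'])
R=Ro.from_euler('xyz',s['tcp_rot'],degrees=True).as_matrix();G=np.array(s['tool_pos'])+R@[-36,0,0]
d=G[:2]-[514.3,68.8];print('G',G,'yg',d@[-.2334,.972]-40,'xg',d@[.972,.2334])
m=vision.camera_model('wrist')
pickle.dump((s,m),open('w13.pkl','wb'))
cv2.imwrite('pics/w13.png',vision.snapshot('wrist')[:,:,::-1])
im=cv2.imread('pics/w13.png')[0:200,150:400];cv2.imwrite('pics/z13.png',cv2.convertScaleAbs(cv2.resize(im,None,fx=3,fy=3,interpolation=cv2.INTER_CUBIC),alpha=1.8))
E
```

```text
time: 8.3
tool_pos: [526.0, 14.5, 34.5]
tcp_rot: [90.2, 73.8, 103.3]
ft_force: [-0.2, 1.0, -0.8]
finger_gap: 8.1
time: 8.47
tool_pos: [526.4, 14.5, 35.1]
tcp_rot: [90.0, 73.9, 103.3]
ft_force: [-0.3, 0.6, -0.1]
finger_gap: 8.3
[526.3747698   14.51701357  35.09443757] [ 89.98988868  73.87507916 103.25391741] [-0.31731386  0.64813695 -0.14203151] [-0.21566501 -0.0795909   0.00552607]
G [528.66706567   4.78496365  69.6781416 ] yg -105.57588846088137 xg -0.9763216495920963
```

View pics/z13.png

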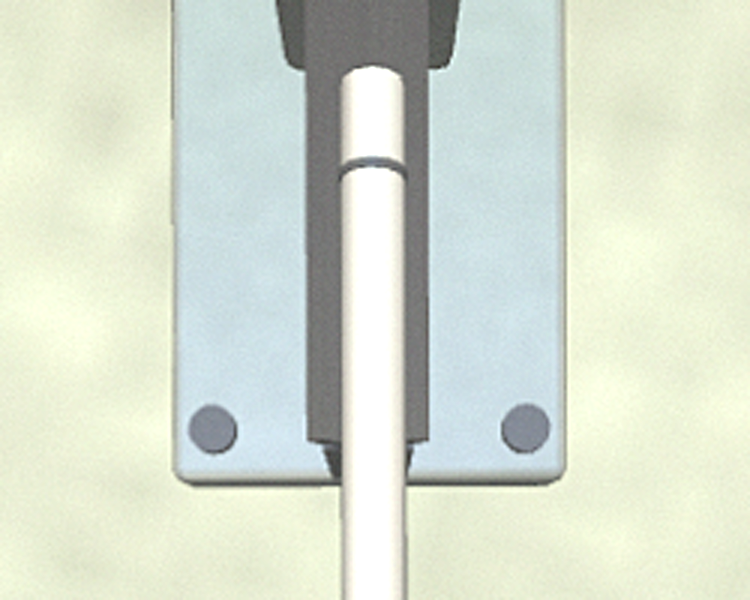

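```bash
python3 -m jog '[[[-0.001,-0.0002,-0.003],[0,0,0],-1],[[-0.001,-0.0002,-0.006],[0,0,0],-1],[[-0.001,-0.0002,-0.008],[0,0,0],-1],[[-0.001,-0.0002,-0.008],[0,0,0],-1]]' ; python3 -m jog '[[[0,0,-0.0005],[0,0,0],-1],[[0,0,-0.001],[0,0,0],-1],[[0,0,-0.0015],[0,0,0],-1]]'; python3 - <<'E'
from h import *
s=r.sense();print(s['tool_pos'],s['ft_force'],s['wrist_torque'])
cv2.imwrite('pics/w14.png',vision.snapshot('wrist')[:,:,::-1])
im=cv2.imread('pics/w14.png')[0:200,150:400];cv2.imwrite('pics/z14.png',cv2.convertScaleAbs(cv2.resize(im,None,fx=3,fy=3,interpolation=cv2.INTER_CUBIC),alpha=1.8))
E
```

```text
time: 8.85
tool_pos: [525.1, 13.3, 26.2]
tcp_rot: [90.2, 73.8, 103.4]
ft_force: [0.1, -0.4, -1.0]
finger_gap: 8.4
time: 9.1
tool_pos: [525.7, 13.3, 25.4]
tcp_rot: [90.0, 73.9, 103.2]
ft_force: [-0.6, -0.2, -1.5]
finger_gap: 8.5
[525.65678417  13.34621998  25.40458116] [-0.56241677 -0.19132659 -1.46224248] [-0.18625978 -0.04595377 -0.01243998]
```

View pics/z14.png

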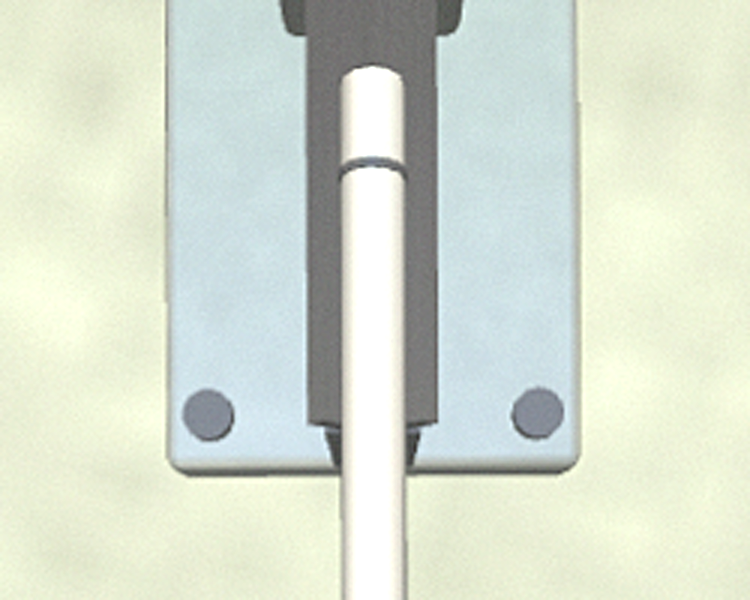

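Aligned: the bed centre is at 372 to 373 and the shaft at 371.5 to 374 in zoomed pixels. I'll lower in small steps until contact.

```bash
python3 -m jog '[[[0,0,-0.0005],[0,0,0],-1],[[0,0,-0.001],[0,0,0],-1]]'; python3 -m jog '[[[0,0,-0.0004],[0,0,0],-1],[[0,0,-0.0008],[0,0,0],-1]]';python3 -c "
from h import *
s=r.sense();print(s['tool_pos'],s['ft_force'],s['wrist_torque'])"
```

```text
time: 9.32
tool_pos: [525.7, 13.4, 24.5]
tcp_rot: [90.0, 73.9, 103.2]
ft_force: [-0.2, 0.1, -1.0]
finger_gap: 8.6
time: 9.48
tool_pos: [525.6, 13.4, 23.6]
tcp_rot: [90.0, 73.9, 103.2]
ft_force: [-0.4, -0.4, 0.9]
finger_gap: 7.9
[525.61283149  13.42451068  23.62381716] [-0.3731636  -0.39507018  0.92534975] [-0.15843592  0.03135924  0.05486196]
```

```bash
python3 -m jog '[[[0,0,-0.0003],[0,0,0],-1],[[0,0,-0.0006],[0,0,0],-1]]';python3 -c "
from h import *
s=r.sense();print(s['tool_pos'],s['ft_force'],s['wrist_torque'])"
```

```text
time: 9.65
tool_pos: [525.6, 13.4, 23.1]
tcp_rot: [90.0, 73.9, 103.2]
ft_force: [-0.6, -0.4, 0.6]
finger_gap: 8.4
[525.61667569  13.43006985  23.08270225] [-0.61566322 -0.36110132  0.64498988] [-0.0387346  0.0144998  0.0370098]
```

```bash
python3 -m jog '[[[0,0,-0.0003],[0,0,0],-1],[[0,0,-0.0003],[0,0,0],-1]]';python3 -c "
from h import *
s=r.sense();print(s['tool_pos'],s['ft_force'],s['wrist_torque'])
cv2.imwrite('pics/w15.png',vision.snapshot('wrist')[:,:,::-1])
im=cv2.imread('pics/w15.png')[0:200,150:400];cv2.imwrite('pics/z15.png',cv2.convertScaleAbs(cv2.resize(im,None,fx=3,fy=3,interpolation=cv2.INTER_CUBIC),alpha=1.8))"
```

```text
time: 9.82
tool_pos: [525.6, 13.5, 22.8]
tcp_rot: [90.0, 73.9, 103.2]
ft_force: [-0.3, -0.5, 1.5]
finger_gap: 8.2
[525.59615429  13.45055127  22.76320998] [-0.32265801 -0.54966616  1.50241085] [-0.04426131  0.06035092  0.05411961]
```

View pics/z15.png

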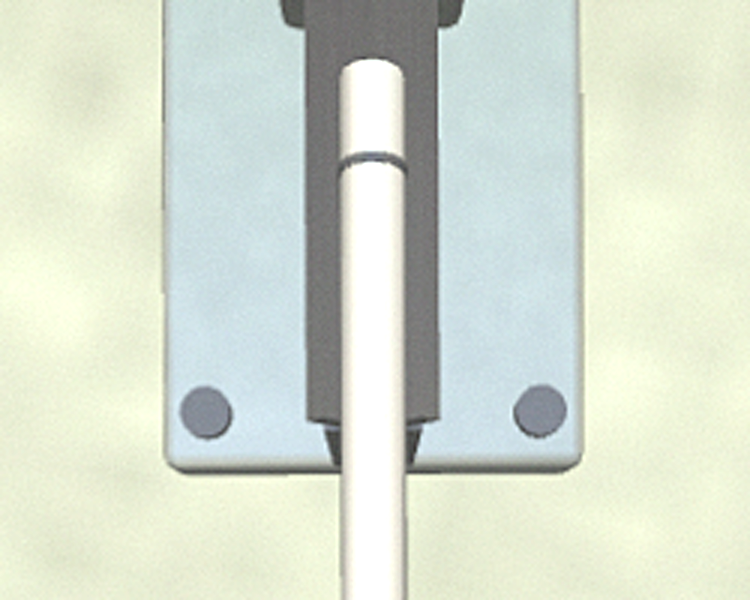

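```bash
python3 -m jog '[[[-0.0004,0.0015,-0.0002],[0,0,0],-1],[[-0.0008,0.0034,-0.0003],[0,0,0],-1],[[-0.0012,0.0054,-0.0003],[0,0,0],-1],[[-0.0017,0.0073,-0.0003],[0,0,0],-1],[[-0.0022,0.0092,-0.0003],[0,0,0],-1]]';python3 -c "
from h import *
s=r.sense();print(s['tool_pos'],s['ft_force'],s['wrist_torque'])"
python3 -m jog '[[[-0.0004,0.0018,0],[0,0,0],-1],[[-0.0009,0.0036,0],[0,0,0],-1],[[-0.0013,0.0054,0],[0,0,0],-1],[[-0.0017,0.0073,0],[0,0,0],-1],[[-0.0021,0.0088,0],[0,0,0],-1]]';python3 -c "
from h import *
s=r.sense();print(s['tool_pos'],s['ft_force'],s['wrist_torque'])
cv2.imwrite('pics/w16.png',vision.snapshot('wrist')[:,:,::-1])
im=cv2.imread('pics/w16.png')[0:200,150:400];cv2.imwrite('pics/z16.png',cv2.convertScaleAbs(cv2.resize(im,None,fx=3,fy=3,interpolation=cv2.INTER_CUBIC),alpha=1.8))"
```

```text
time: 10.28
tool_pos: [523.5, 22.6, 22.6]
tcp_rot: [89.9, 73.9, 103.1]
ft_force: [-0.4, -4.6, 1.8]
finger_gap: 8.2
[523.5233299   22.63109543  22.56759757] [-0.362689   -4.60302654  1.8130333 ] [-0.41616446  0.03831657  0.11079383]
time: 10.7
tool_pos: [521.4, 31.4, 22.6]
tcp_rot: [90.0, 73.9, 103.1]
ft_force: [-0.3, -5.5, 3.4]
finger_gap: 8.3
[521.41440769  31.44118331  22.56256398] [-0.27927924 -5.52724292  3.3934584 ] [-0.55949895  0.07617508  0.13582999]
```

View pics/z16.png

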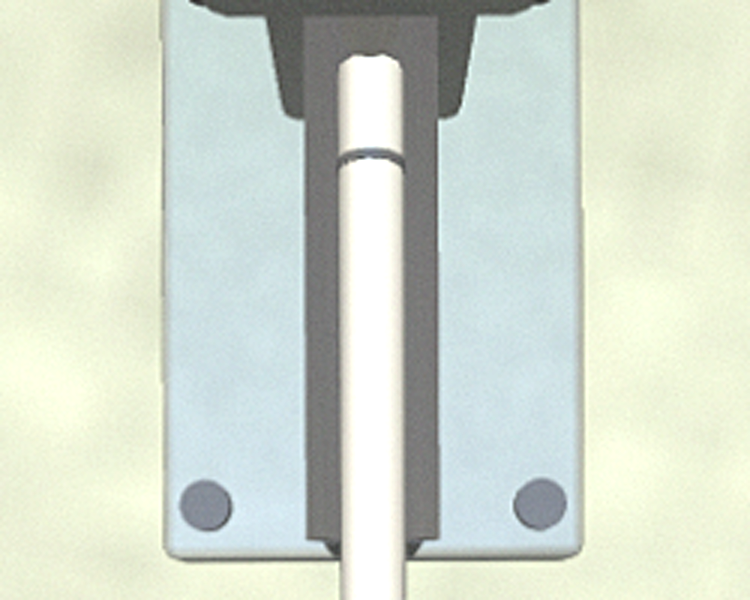

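```bash
python3 -m jog '[[[0,0,0.0006],[0,0,0],-1],[[-0.0002,0.001,0.0006],[0,0,0],-1],[[-0.0005,0.002,0.0006],[0,0,0],-1],[[-0.0007,0.003,0.0006],[0,0,0],-1],[[-0.0009,0.004,0.0006],[0,0,0],-1]]';python3 -c "
from h import *
s=r.sense();print(s['tool_pos'],s['ft_force'],s['wrist_torque'])"
```

```text
time: 11.17
tool_pos: [520.4, 35.4, 23.0]
tcp_rot: [90.0, 73.9, 103.2]
ft_force: [-0.2, -4.5, 4.1]
finger_gap: 8.5
[520.43972253  35.36928881  23.03488095] [-0.22861503 -4.45030214  4.13281367] [-0.4891261  -0.02193082  0.1068884 ]
```

```bash
python3 -m jog '[[[0,0,0.0006],[0,0,0],-1],[[-0.0002,0.001,0.0006],[0,0,0],-1],[[-0.0005,0.002,0.0006],[0,0,0],-1],[[-0.0007,0.003,0.0006],[0,0,0],-1]]';python3 -c "
from h import *
s=r.sense();print(s['tool_pos'],s['ft_force'],s['wrist_torque'])
cv2.imwrite('pics/w17.png',vision.snapshot('wrist')[:,:,::-1])
im=cv2.imread('pics/w17.png')[0:200,150:400];cv2.imwrite('pics/z17.png',cv2.convertScaleAbs(cv2.resize(im,None,fx=3,fy=3,interpolation=cv2.INTER_CUBIC),alpha=1.8))"
```

```text
time: 11.5
tool_pos: [519.6, 38.6, 23.5]
tcp_rot: [90.0, 73.9, 103.2]
ft_force: [0.0, -2.3, 3.0]
finger_gap: 8.8
[519.59115598  38.60321958  23.53797741] [ 0.03651021 -2.33396846  3.00164536] [-0.42577838 -0.14612402 -0.02251201]
```

View pics/z17.png

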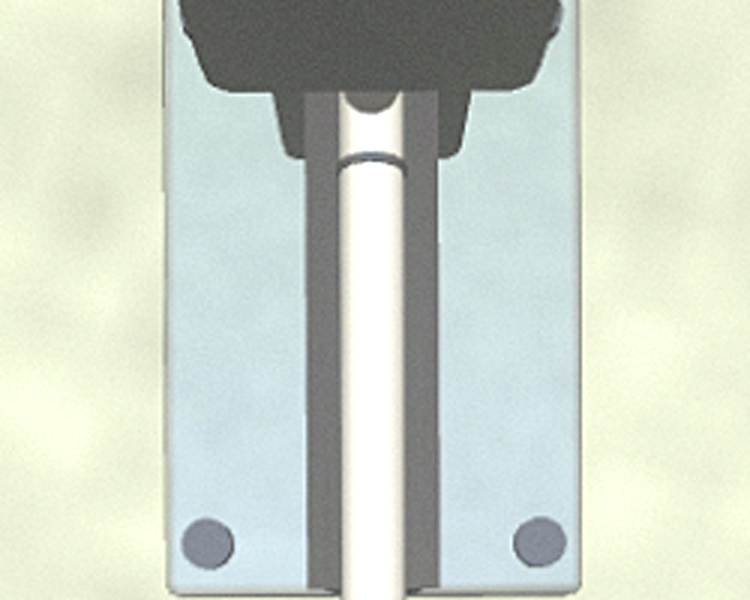

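The shaft slides under the spindle, visible as a dark disc at (370,100), and stays centred in the bed. The last stretch goes slowly with force checks.

```bash
python3 -m jog '[[[-0.0002,0.0008,0.0002],[0,0,0],-1],[[-0.0004,0.0016,0.0003],[0,0,0],-1],[[-0.0006,0.0024,0.0003],[0,0,0],-1],[[-0.0007,0.0031,0.0003],[0,0,0],-1]]';python3 -m jog '[[[-0.0001,0.0005,0],[0,0,0],-1],[[-0.0002,0.001,0],[0,0,0],-1],[[-0.0003,0.0014,0],[0,0,0],-1]]'
```

```text
time: 11.88
tool_pos: [518.9, 41.7, 23.9]
tcp_rot: [90.0, 73.9, 103.2]
ft_force: [1.0, -3.2, 1.7]
finger_gap: 8.2
time: 12.13
tool_pos: [518.6, 42.9, 23.9]
tcp_rot: [90.1, 73.9, 103.2]
ft_force: [0.9, -2.6, 1.8]
finger_gap: 8.3
```

```bash
python3 -m jog '[[[-0.0001,0.0005,0],[0,0,0],-1],[[-0.0002,0.001,0],[0,0,0],-1]]'
```

```text
time: 12.3
tool_pos: [518.4, 43.9, 23.9]
tcp_rot: [90.1, 73.9, 103.2]
ft_force: [0.6, -2.9, 2.0]
finger_gap: 8.4
```

```bash
python3 -m jog '[[[-0.0001,0.0004,0],[0,0,0],-1],[[-0.0002,0.0008,0],[0,0,0],-1]]'
```

```text
time: 12.47
tool_pos: [518.2, 44.7, 23.9]
tcp_rot: [90.0, 73.9, 103.2]
ft_force: [0.5, -3.5, 3.0]
finger_gap: 8.4
```

```bash
python3 -m jog '[[[-0.0001,0.0004,0],[0,0,0],-1],[[-0.0002,0.0008,0],[0,0,0],-1]]'
```

```text
time: 12.63
tool_pos: [518.0, 45.5, 23.9]
tcp_rot: [90.1, 73.9, 103.2]
ft_force: [-0.2, -3.0, 2.4]
finger_gap: 8.6
```

```bash
python3 -m jog '[[[-0.0001,0.0004,0],[0,0,0],-1],[[-0.0002,0.0007,0],[0,0,0],-1]]'
```

```text
time: 12.8
tool_pos: [517.8, 46.2, 23.9]
tcp_rot: [90.0, 73.9, 103.2]
ft_force: [-0.6, -3.2, 2.2]
finger_gap: 8.4
```

```bash
python3 -m jog '[[[-0.0001,0.0004,0],[0,0,0],-1],[[-0.0002,0.0007,0],[0,0,0],-1]]'
```

```text
time: 12.97
tool_pos: [517.8, 46.6, 23.9]
tcp_rot: [90.0, 73.9, 103.2]
ft_force: [0.0, -7.4, 3.1]
finger_gap: 8.1
```

Fy jumped from −3 to −7.4 N while the TCP lagged, so the shaft is at the stop. I'll ease off slightly and open the jaws.

```bash
python3 -m jog '[[[0,-0.0002,0],[0,0,0],-0.85],[[0,-0.0002,0],[0,0,0],-0.7],[[0,-0.0002,0],[0,0,0],-0.5],[[0,-0.0002,0],[0,0,0],-0.3],[[0,-0.0002,0],[0,0,0],-0.3]]' 20;python3 -c "
from h import *
s=r.sense();print(s['tool_pos'],s['ft_force'],s['wrist_torque'])
import pickle;pickle.dump((s,vision.camera_model('wrist')),open('w18.pkl','wb'))
cv2.imwrite('pics/w18.png',vision.snapshot('wrist')[:,:,::-1])"
```

```text
time: 13.38
tool_pos: [517.3, 47.1, 23.6]
tcp_rot: [90.1, 73.8, 103.3]
ft_force: [-0.6, 0.2, 0.4]
finger_gap: 30.1
[517.31862057  47.13637267  23.61785748] [-0.5811212   0.2429802   0.41356379] [-0.15430079 -0.07719369 -0.00667113]
```

View pics/w18.png

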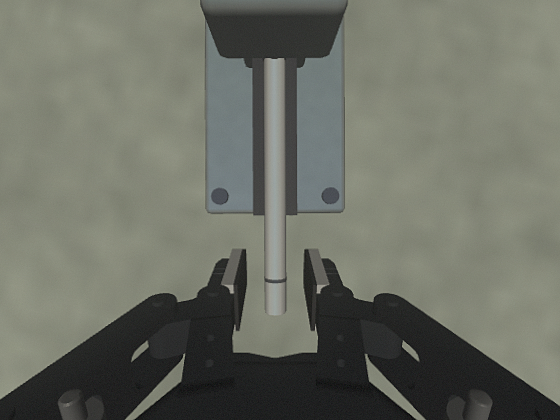

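```bash
python3 - <<'E'
from h import *
import pickle
s,m=pickle.load(open('w18.pkl','rb'));im=cv2.imread('pics/w18.png')
print(im[300:325,275].sum(1), im[205:222,258].sum(1), im[205:222,292].sum(1))
P=lambda u,v,z:plane('wrist',(u,v),z,m)
y=np.array([-.2334,.972]);x=np.array([.972,.2334])
A=P(275,315.5,62)
for v in (213,214.5,216):
  B=(P(256,v,58)+P(294,v,58))/2;print(A,B,(B-A)[:2]@y,(B-A)[:2]@x)
F=(P(208,212,14)+P(343,212,14))/2;print(F,(F-A)[:2]@y)
i2=cv2.resize(im[190:330,200:350],None,fx=4,fy=4,interpolation=cv2.INTER_CUBIC);cv2.imwrite('pics/z18.png',cv2.convertScaleAbs(i2,alpha=1.8))
E
```

```text
[474 472 479 479 476 472 476 477 474 477 472 472 474 470 488 425 380 391
 398 386 389 389 387 384 388] [199 216 208 205 204 204 212 201 200 189 311 384 386 388 386 391 388] [206 211 209 207 209 211 212 205 213 193 324 392 393 389 385 392 394]
[523.5687135   25.97891667  62.        ] [513.18354886  70.32227813  58.        ] 45.525644769877694 0.25536054435820904
[523.5687135   25.97891667  62.        ] [513.33927547  69.65732467  58.        ] 44.8429634110464 0.25152666667631307
[523.5687135   25.97891667  62.        ] [513.49502779  68.99226202  58.        ] 44.160169922783986 0.24769229809323304
[513.66178982  69.59575205  14.        ] 44.70783997968715
```

View pics/z18.png

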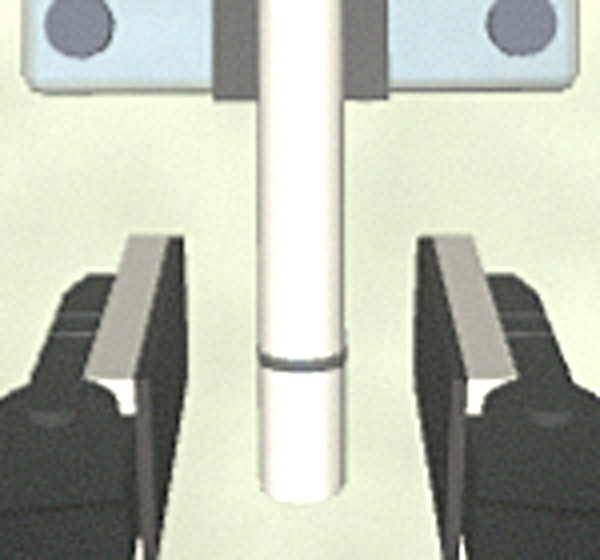

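The rear end is 44.8 mm outside the groove mouth (expected 45) and 0.25 mm off the groove line, so the shaft is home. Next I'll rise and move above the knob.

```bash
python3 -m jog '[[[0,-0.002,0.015],[0,0,0],0],[[0,-0.004,0.045],[0,0,0],1],[[0,-0.004,0.085],[0,0,0],1],[[0,-0.004,0.125],[-0.1,-0.024,0],1],[[0,-0.004,0.165],[-0.2,-0.048,0],1]]';python3 -m jog '[[[0,0.02,0.03],[-0.074,-0.018,0],1],[[-0.01,0.05,0.055],[-0.074,-0.018,0],1],[[-0.02,0.09,0.055],[-0.074,-0.018,0],1],[[-0.02,0.094,0.055],[-0.074,-0.018,0],1],[[-0.02,0.094,0.055],[-0.074,-0.018,0],1]]';python3 -c "
from h import *
s=r.sense();print(s['tool_pos'],s['tcp_rot'],s['joint_pos'])
import pickle;pickle.dump((s,vision.camera_model('wrist')),open('w19.pkl','wb'))
cv2.imwrite('pics/w19.png',vision.snapshot('wrist')[:,:,::-1])"
```

```text
time: 13.85
tool_pos: [517.6, 41.1, 190.3]
tcp_rot: [89.2, 85.9, 102.1]
ft_force: [-0.1, -0.1, 0.1]
finger_gap: 85.3
time: 14.27
tool_pos: [497.1, 139.2, 244.3]
tcp_rot: [4.0, 89.9, 17.4]
ft_force: [0.6, 0.2, 0.1]
finger_gap: 85.5
[497.11225015 139.15313696 244.30187095] [ 3.98753615 89.85168821 17.42689392] [ 9.93178562e+00 -6.33505899e+00  9.63190669e+01  1.93460480e-02
  8.98689474e+01 -3.50759156e+00]
```

View pics/w19.png

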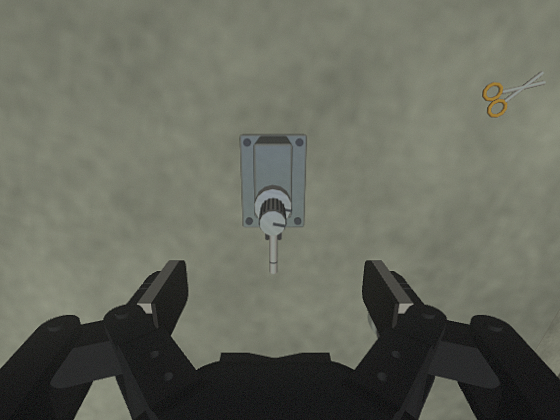

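```bash
python3 - <<'E'
from h import *
import pickle
s,m=pickle.load(open('w19.pkl','rb'));im=cv2.imread('pics/w19.png')
i2=cv2.resize(im[170:250,230:320],None,fx=6,fy=6,interpolation=cv2.INTER_CUBIC);cv2.imwrite('pics/z19.png',cv2.convertScaleAbs(i2,alpha=1.8))
for u,v in [(271,223),(273,223),(275,223)]: print(plane('wrist',(u,v),191,m))
E
```

```text
[495.9936869  137.34490226 191.        ]
[497.43584897 137.68791107 191.        ]
[498.87805921 138.030906   191.        ]
```

View pics/z19.png

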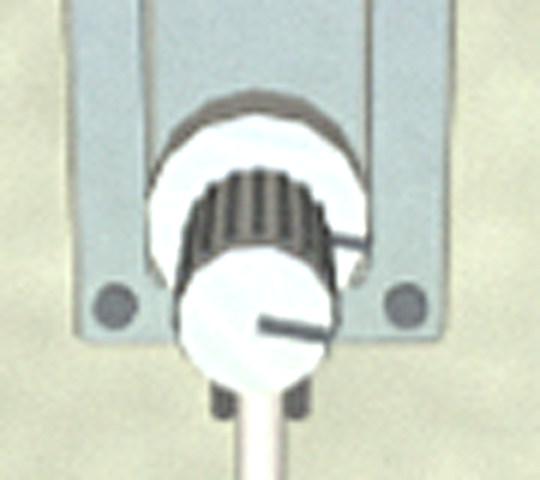

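The zoomed view shows the knob top centre at (272.4,222.9), which puts its axis at about (497.0,137.6). Both index lines, knob and sleeve, point right. I'll wind the wrist counter-clockwise, free of the knob, to leave room for one long clockwise stroke.

```bash
for i in 1 2 3 4; do python3 -m jog '[[[0,0,0],[0,0,0.12],1],[[0,0,0],[0,0,0.24],1],[[0,0,0],[0,0,0.36],1],[[0,0,0],[0,0,0.48],1],[[0,0,0],[0,0,0.59],1]]' | head -3;done;python3 -m jog '[[[0,0,0],[0,0,0],0.1],[[0,0,0],[0,0,0],0.1]]';python3 -c "
from h import *
s=r.sense();print(s['tool_pos'],s['tcp_rot'],s['joint_pos'])
from scipy.spatial.transform import Rotation as Ro
print(Ro.from_euler('xyz',s['tcp_rot'],degrees=True).as_matrix().round(4))
import pickle;pickle.dump((s,vision.camera_model('wrist')),open('w20.pkl','wb'))
cv2.imwrite('pics/w20.png',vision.snapshot('wrist')[:,:,::-1])"
```

```text
time: 14.73
tool_pos: [497.6, 134.8, 242.5]
tcp_rot: [118.3, 89.9, 165.5]
time: 15.15
tool_pos: [497.6, 134.7, 242.5]
tcp_rot: [73.4, 89.9, 154.4]
time: 15.57
tool_pos: [497.6, 134.7, 242.6]
tcp_rot: [48.2, 89.8, 163.0]
time: 15.98
tool_pos: [497.6, 134.7, 242.5]
tcp_rot: [26.1, 89.8, 174.7]
time: 16.15
tool_pos: [497.6, 135.3, 242.9]
tcp_rot: [19.3, 89.8, 167.4]
ft_force: [-0.8, 0.0, 0.2]
finger_gap: 63.5
[497.6164804  135.29215765 242.91718965] [ 19.25842914  89.82879704 167.35574843] [ 9.46425106e+00 -6.08129680e+00  9.62270338e+01  6.44341648e-02
  9.00128779e+01 -1.38633143e+02]
[[-2.900e-03 -5.285e-01 -8.489e-01]
 [ 7.000e-04 -8.489e-01  5.285e-01]
 [-1.000e+00  1.000e-03  2.800e-03]]
```

View pics/w20.png

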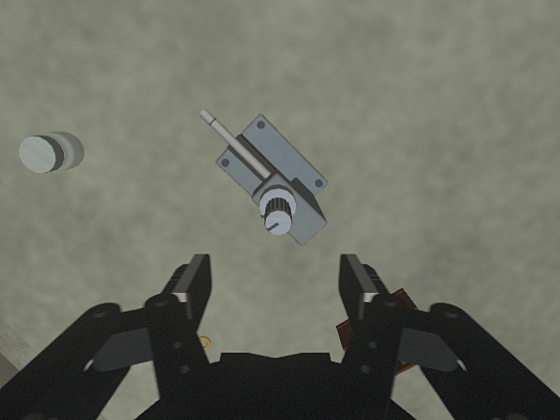

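```bash
python3 - <<'E'
from h import *
import pickle
s,m=pickle.load(open('w20.pkl','rb'));im=cv2.imread('pics/w20.png')
i2=cv2.resize(im[170:250,230:320],None,fx=6,fy=6,interpolation=cv2.INTER_CUBIC);cv2.imwrite('pics/z20.png',cv2.convertScaleAbs(i2,alpha=1.8))
g=cv2.cvtColor(im,cv2.COLOR_BGR2GRAY);cc=cv2.HoughCircles(cv2.resize(g[170:250,230:320],None,fx=4,fy=4,interpolation=cv2.INTER_CUBIC),cv2.HOUGH_GRADIENT,1,20,param1=80,param2=20,minRadius=35,maxRadius=75);print(cc[0][:5]/4+[230,170,0])
for u,v in [(277.5,222),(278.5,222)]: print(plane('wrist',(u,v),191,m))
E
```

```text
[[277.625      206.125       18.04999924]
 [277.375      201.125       16.95000076]
 [279.125      222.375       11.85000038]
 [273.875      223.375       10.        ]]
[496.93879806 136.64399792 191.        ]
[496.31482043 137.03347282 191.        ]
```

View pics/z20.png

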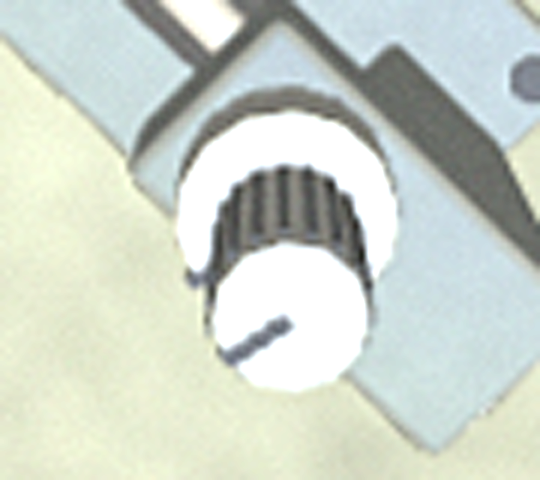

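```bash
python3 -m jog '[[[-0.001,0.0018,-0.03],[0,0,0],0.1],[[-0.001,0.0018,-0.055],[0,0,0],0],[[-0.001,0.0018,-0.075],[0,0,0],0],[[-0.001,0.0018,-0.075],[0,0,0],0],[[-0.001,0.0018,-0.075],[0,0,0],0]]';python3 -c "
from h import *
s=r.sense();print(s['tool_pos'],s['tcp_rot'],s['ft_force'])
print(proj('wrist',[[496.7,137.3,191]]))
cv2.imwrite('pics/w21.png',vision.snapshot('wrist')[:,:,::-1])"
```

```text
time: 16.62
tool_pos: [495.7, 138.0, 167.8]
tcp_rot: [25.5, 89.7, 173.7]
ft_force: [0.8, -0.8, 0.0]
finger_gap: 42.8
[495.66973598 137.95100747 167.79270475] [ 25.47987934  89.74658554 173.74043763] [ 0.75947403 -0.83958481  0.02570637]
[[274.1881642  271.29714329]]
```

View pics/w21.png

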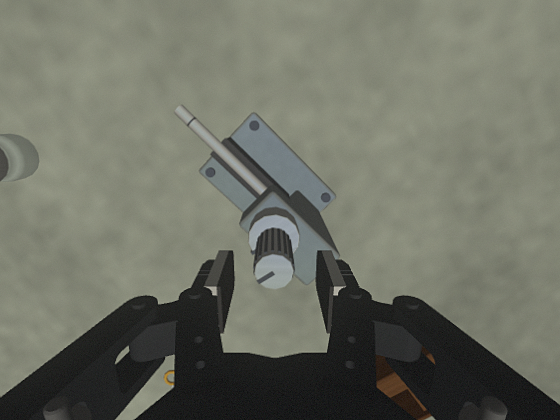

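```bash
python3 -m jog '[[[0,0,-0.014],[0,0,0],0],[[0,0,-0.0265],[0,0,0],0],[[0,0,-0.0265],[0,0,0],0],[[0,0,-0.0265],[0,0,0],-0.3],[[0,0,-0.0265],[0,0,0],-0.5]]' 30;python3 -m jog '[[[0,0,0],[0,0,0],-1],[[0,0,0],[0,0,0],-1],[[0,0,0],[0,0,0],-1],[[0,0,0],[0,0,0],-1]]';python3 -c "
from h import *
s=r.sense();print(s['tool_pos'],s['tcp_rot'],s['ft_force'],s['wrist_torque'],s['joint_pos'][5])
cv2.imwrite('pics/w22.png',vision.snapshot('wrist')[:,:,::-1])"
```

```text
time: 17.08
tool_pos: [497.0, 138.6, 143.3]
tcp_rot: [-38.5, 89.9, 109.9]
ft_force: [-0.3, 0.1, 0.1]
finger_gap: 21.6
time: 17.42
tool_pos: [497.0, 138.8, 143.4]
tcp_rot: [-48.0, 89.9, 100.4]
ft_force: [-3.7, 0.4, 5.9]
finger_gap: 18.9
[496.98564134 138.75406662 143.39791398] [-47.98210371  89.91305782 100.43146602] [-3.72829269  0.43670828  5.91094315] [ 0.03912421  0.6082861  -0.04678616] -138.58970509078517
```

View pics/w22.png

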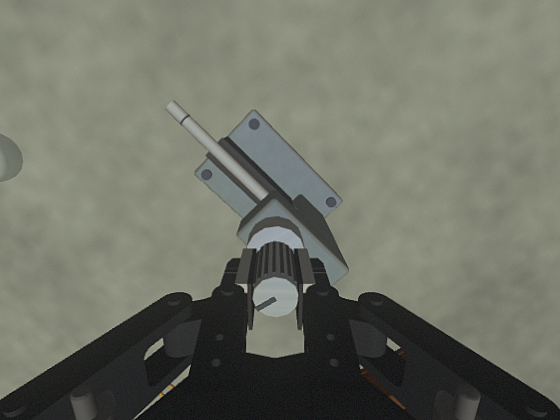

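The knob is gripped, at (277,296) between the pads with a gap of 19. I'll turn clockwise in short strokes and watch the torque.

```bash
cat > t.py <<'E'
from h import *
s=r.sense();print('F',np.round(s['ft_force'],1),'T',np.round(s['wrist_torque'],3),'xyz',np.round(s['tool_pos'],1),'j6',round(s['joint_pos'][5],1),'j1',round(s['joint_pos'][0],1),'eff6',round(s['joint_efforts'][5],4))
E
python3 t.py; python3 -m jog '[[[0,0,0],[0,0,-0.05],-1],[[0,0,0],[0,0,-0.1],-1],[[0,0,0],[0,0,-0.15],-1],[[0,0,0],[0,0,-0.2],-1]]' >/dev/null; python3 t.py;python3 -m jog '[[[0,0,0],[0,0,-0.06],-1],[[0,0,0],[0,0,-0.12],-1],[[0,0,0],[0,0,-0.18],-1],[[0,0,0],[0,0,-0.24],-1]]' >/dev/null; python3 t.py
python3 -c "
from h import *
cv2.imwrite('pics/w23.png',vision.snapshot('wrist')[:,:,::-1])"
```

```text
F [-3.6  0.9  5.8] T [0.114 0.652 0.009] xyz [497.  138.7 143.4] j6 -138.6 j1 9.8 eff6 -0.0193
F [-2.3 -0.7  5.4] T [-0.111  0.354  0.053] xyz [497.3 138.5 143.4] j6 -127.0 j1 9.8 eff6 -1.225
F [-0.7 -2.4  4.5] T [-0.398  0.223  0.034] xyz [497.5 138.3 143.4] j6 -113.2 j1 9.8 eff6 -1.4711
```

View pics/w23.png

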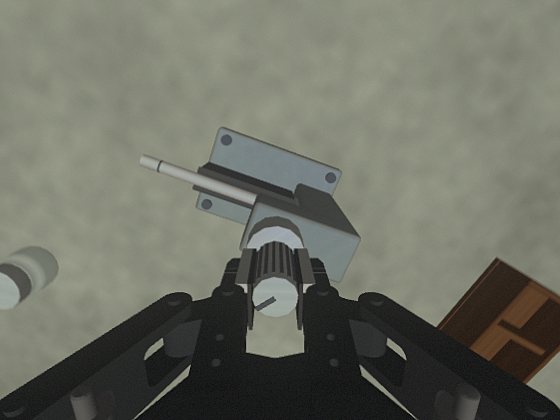

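```bash
python3 -c "
import cv2,numpy as np
a=[cv2.resize(cv2.imread(f'pics/{n}.png')[205:325,225:325],None,fx=4,fy=4,interpolation=cv2.INTER_CUBIC) for n in ('w22','w23')]
cv2.imwrite('pics/z23.png',cv2.convertScaleAbs(np.hstack(a),alpha=1.6))"
```

```text
(no output)
```

View pics/z23.png

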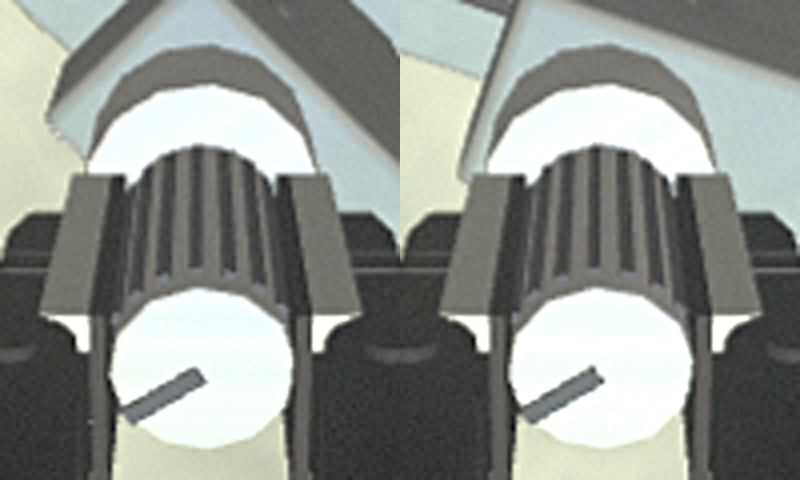

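```bash
cat > t.py <<'E'
from h import *
s=r.sense();print('F',np.round(s['ft_force'],1),'T',np.round(s['wrist_torque'],3),'j6',round(s['joint_pos'][5],1))
E
python3 -m jog '[[[0,0,0],[0,0,-0.1],-1]]' >/dev/null; python3 t.py
python3 -m jog '[[[0,0,0],[0,0,-0.1],-1]]' >/dev/null; python3 t.py
python3 -m jog '[[[0,0,0],[0,0,-0.1],-1]]' >/dev/null; python3 t.py
python3 -m jog '[[[0,0,0],[0,0,-0.1],-1]]' >/dev/null; python3 t.py
```

```text
F [-0.6 -3.   3.8] T [-0.569  0.062  0.051] j6 -107.8
F [ 0.1 -3.4  4. ] T [-0.68   0.005  0.021] j6 -101.8
F [-0.9 -3.9  4.5] T [-0.79  -0.035  0.021] j6 -96.0
F [-0.2 -4.6  5.5] T [-0.946 -0.016  0.065] j6 -90.3
```

```bash
python3 -m jog '[[[0,-0.0005,0],[0,0,-0.1],-1]]' >/dev/null; python3 t.py
python3 -m jog '[[[0,-0.0005,0],[0,0,-0.1],-1]]' >/dev/null; python3 t.py
python3 -m jog '[[[0,0,0],[0,0,-0.1],-1]]' >/dev/null; python3 t.py
python3 -m jog '[[[0,0,0],[0,0,-0.1],-1]]' >/dev/null; python3 t.py
python3 -c "
from h import *
cv2.imwrite('pics/w24.png',cv2.convertScaleAbs(cv2.resize(vision.snapshot('wrist')[:,:,::-1][205:325,225:325],None,fx=4,fy=4,interpolation=cv2.INTER_CUBIC),alpha=1.6))"
```

```text
F [ 0.3 -2.1  4.3] T [-0.428 -0.001  0.022] j6 -84.6
F [-0.2 -0.6  3.8] T [-0.183 -0.048  0.079] j6 -78.9
F [ 0.7 -3.   4.7] T [-0.528  0.068  0.029] j6 -73.2
F [-0.2 -2.9  4.3] T [-0.727  0.055  0.11 ] j6 -67.5
```

View pics/w24.png

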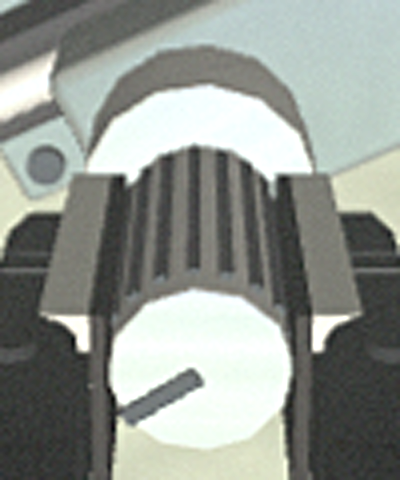

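```bash
python3 -m jog '[[[0,0,0],[0,0,0],0],[[0,0,0],[0,0,0],0],[[0,0,0],[0,0,0],0],[[0,0,0],[0,0,0],0]]'; python3 t.py
python3 -c "
from h import *
cv2.imwrite('pics/w25.png',cv2.convertScaleAbs(cv2.resize(vision.snapshot('wrist')[:,:,::-1][205:325,215:335],None,fx=5,fy=5,interpolation=cv2.INTER_CUBIC),alpha=1.6))
print(r.sense()['tool_pos'])"
```

```text
time: 19.23
tool_pos: [496.5, 137.6, 142.1]
tcp_rot: [5.4, 89.9, 82.9]
ft_force: [-0.4, 0.5, 0.3]
finger_gap: 43.0
F [-0.4  0.5  0.3] T [-0.002 -0.037  0.012] j6 -67.7
[496.46694931 137.61495154 142.09669979]
```

View pics/w25.png

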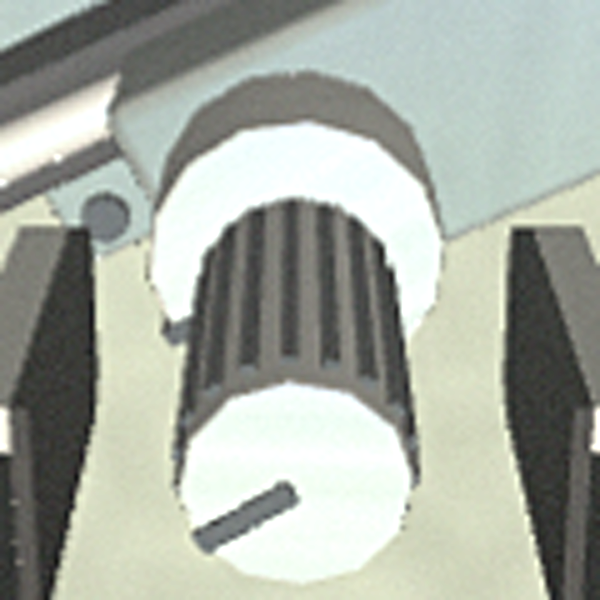

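There's no slip yet: the sleeve mark at (175,330) is still parallel to the knob line. I'll re-index the open jaws counter-clockwise so the mark stays in view while I turn.

```bash
python3 -m jog '[[[0,0,0],[0,0,0.12],0],[[0,0,0],[0,0,0.24],0],[[0,0,0],[0,0,0.36],0],[[0,0,0],[0,0,0.48],0],[[0,0,0],[0,0,0.60],0]]'>/dev/null; python3 -m jog '[[[0,0,0],[0,0,0.12],0],[[0,0,0],[0,0,0.24],0],[[0,0,0],[0,0,0.36],0],[[0,0,0],[0,0,0.48],0],[[0,0,0],[0,0,0.60],0]]'>/dev/null;python3 -m jog '[[[0,0,0],[0,0,0.12],0],[[0,0,0],[0,0,0.20],0],[[0,0,0],[0,0,0.20],0]]'; python3 t.py
python3 -c "
from h import *
cv2.imwrite('pics/w26.png',cv2.convertScaleAbs(cv2.resize(vision.snapshot('wrist')[:,:,::-1][205:325,215:335],None,fx=5,fy=5,interpolation=cv2.INTER_CUBIC),alpha=1.6))
print(r.sense()['tool_pos'],proj('wrist',[[496.7,137.3,191]]))"
```

```text
time: 20.37
tool_pos: [496.5, 137.6, 142.2]
tcp_rot: [-7.2, 89.9, 150.6]
ft_force: [0.1, -1.0, 0.3]
finger_gap: 42.7
F [ 0.1 -1.   0.3] T [ 0.042 -0.027  0.012] j6 -148.1
[496.56717375 137.59396515 142.24759378] [[276.74399697 301.62540758]]
```

View pics/w26.png

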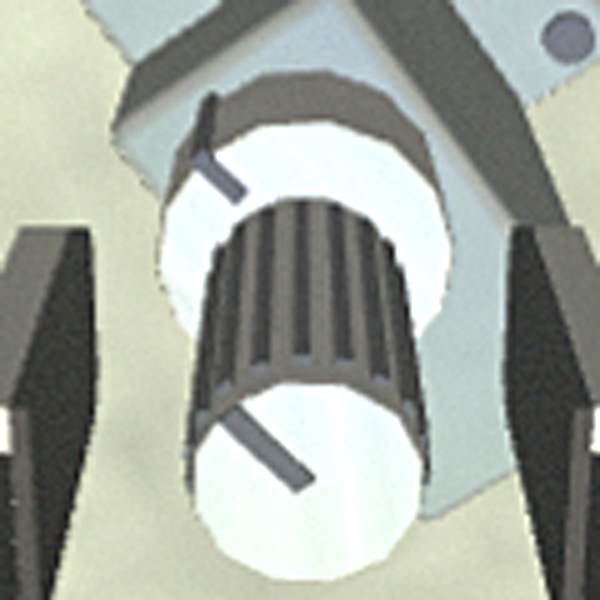

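Both marks are now clearly visible and parallel, so slip is 0. I'll regrip and turn.

```bash
python3 -m jog '[[[0,0,0],[0,0,0],-0.4],[[0,0,0],[0,0,0],-1],[[0,0,0],[0,0,0],-1],[[0,0,0],[0,0,0],-1],[[0,0,0],[0,0,0],-1]]' 30
python3 -m jog '[[[0,0,0],[0,0,-0.06],-1],[[0,0,0],[0,0,-0.16],-1],[[0,0,0],[0,0,-0.26],-1],[[0,0,0],[0,0,-0.36],-1],[[0,0,0],[0,0,-0.46],-1]]'>/dev/null; python3 t.py
cat > pic.py <<'E'
from h import *
import sys
cv2.imwrite(f'pics/{sys.argv[1]}.png',cv2.convertScaleAbs(cv2.resize(vision.snapshot('wrist')[:,:,::-1][205:325,215:335],None,fx=4,fy=4,interpolation=cv2.INTER_CUBIC),alpha=1.6))
E
python3 pic.py w27
```

```text
time: 20.83
tool_pos: [496.3, 137.7, 142.5]
tcp_rot: [-7.2, 89.9, 150.3]
ft_force: [-4.0, 0.9, 4.3]
finger_gap: 19.0
F [-4.   0.1  3.6] T [ 0.067  0.617 -0.041] j6 -121.2
```

View pics/w27.png

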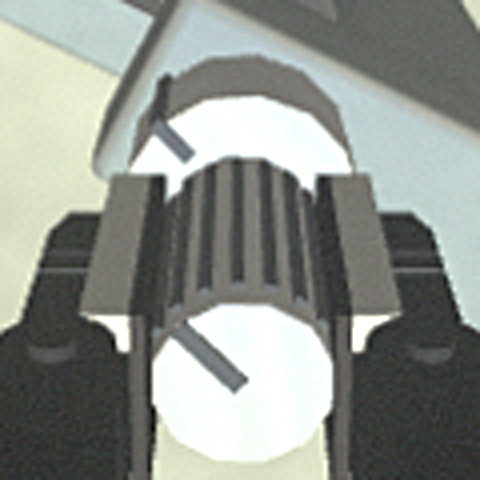

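The sleeve mark at (172,140) turns with the knob, so no slip yet. I'll continue.

```bash
python3 -m jog '[[[0,0,0],[0,0,-0.09],-1],[[0,0,0],[0,0,-0.18],-1],[[0,0,0],[0,0,-0.27],-1],[[0,0,0],[0,0,-0.36],-1]]'>/dev/null; python3 t.py;python3 pic.py w28
```

```text
F [-2.7 -0.4  3.3] T [-0.054  0.584  0.043] j6 -100.8
```

View pics/w28.png

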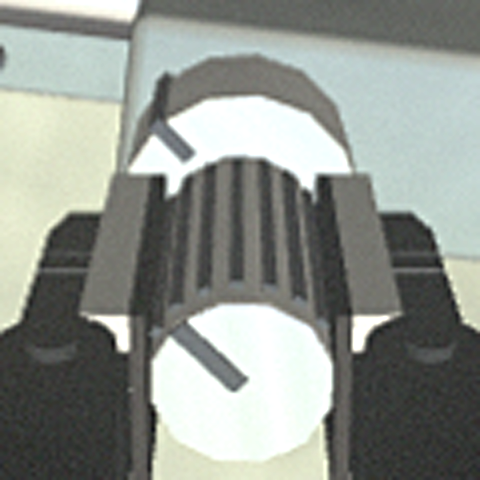

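No slip: the mark is unchanged at (172,140). I'll continue.

```bash
python3 -m jog '[[[0,0,0],[0,0,-0.1],-1],[[0,0,0],[0,0,-0.2],-1],[[0,0,0],[0,0,-0.3],-1],[[0,0,0],[0,0,-0.4],-1]]'>/dev/null; python3 t.py;python3 pic.py w29
```

```text
F [-2.9 -0.6  3.1] T [-0.293  0.652  0.006] j6 -77.9
```

View pics/w29.png

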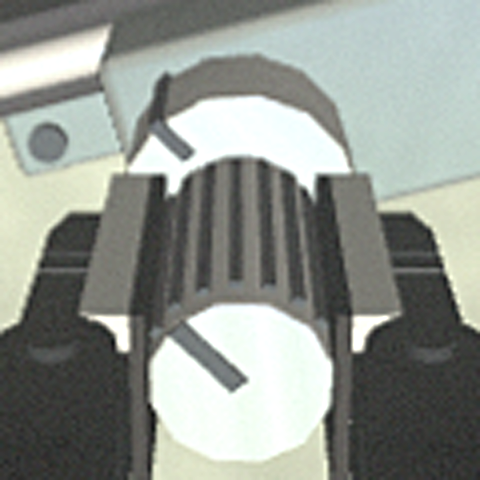

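Still no slip: the mark is at (172,140). I'll continue.

```bash
python3 -m jog '[[[0,0,0],[0,0,-0.1],-1],[[0,0,0],[0,0,-0.2],-1],[[0,0,0],[0,0,-0.3],-1],[[0,0,0],[0,0,-0.4],-1]]'>/dev/null; python3 t.py;python3 pic.py w30
```

```text
F [-3.9 -1.9  3.7] T [-0.433  0.758  0.001] j6 -55.1
```

View pics/w30.png

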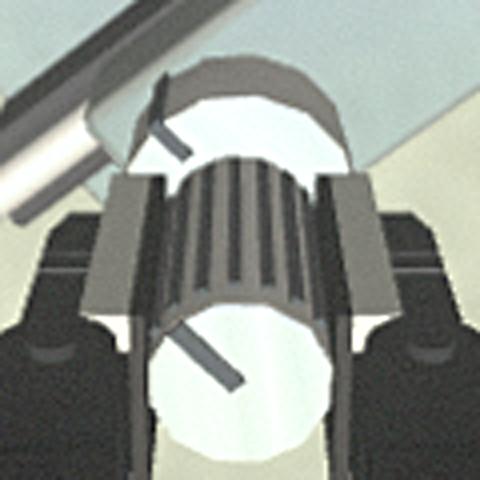

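No slip yet, with about 2.9 rad turned in total. I'll continue.

```bash
python3 -m jog '[[[-0.0003,0,0],[0,0,-0.1],-1],[[-0.0003,0,0],[0,0,-0.2],-1],[[-0.0003,0,0],[0,0,-0.3],-1],[[-0.0003,0,0],[0,0,-0.4],-1]]'>/dev/null; python3 t.py;python3 pic.py w31
```

```text
F [-3.4 -3.1  3.9] T [-0.66   0.722  0.062] j6 -32.2
```

View pics/w31.png

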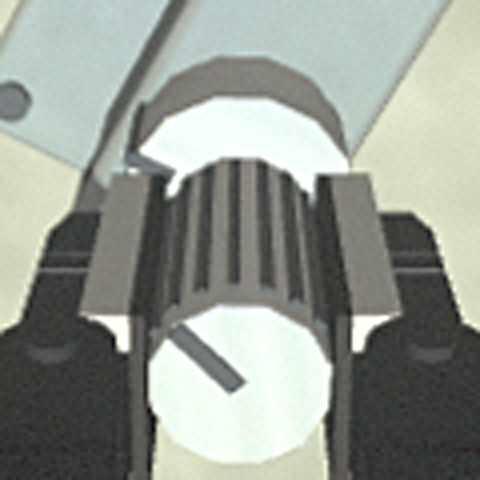

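The slip has begun: the sleeve mark moved from (153,122) to (130,157), which is about 0.35 rad. I'll turn about 0.55 rad more, aiming for roughly 0.9.

```bash
python3 -m jog '[[[0,0,0],[0,0,-0.1],-1],[[0,0,0],[0,0,-0.2],-1],[[0,0,0],[0,0,-0.3],-1],[[0,0,0],[0,0,-0.4],-1],[[0,0,0],[0,0,-0.5],-1]]'>/dev/null; python3 t.py; python3 -m jog '[[[0,0,0],[0,0,-0.05],-1],[[0,0,0],[0,0,-0.05],-1]]'>/dev/null; python3 t.py
python3 -m jog '[[[0,0,0],[0,0,0],-0.2],[[0,0,0],[0,0,0],0],[[0,0,0],[0,0,0],0],[[0,0,0],[0,0,0],0]]'; python3 t.py;python3 pic.py w32
```

```text
F [-5.7 -4.7  5.4] T [-0.746  0.919  0.007] j6 -3.6
F [-4.4 -3.2  5.9] T [-0.697  0.975  0.001] j6 -0.8
time: 23.75
tool_pos: [496.5, 137.7, 142.3]
tcp_rot: [-4.9, 89.9, 5.5]
ft_force: [-0.5, -0.3, 1.0]
finger_gap: 42.8
F [-0.5 -0.3  1. ] T [-0.015 -0.021  0.021] j6 -0.7
```

View pics/w32.png

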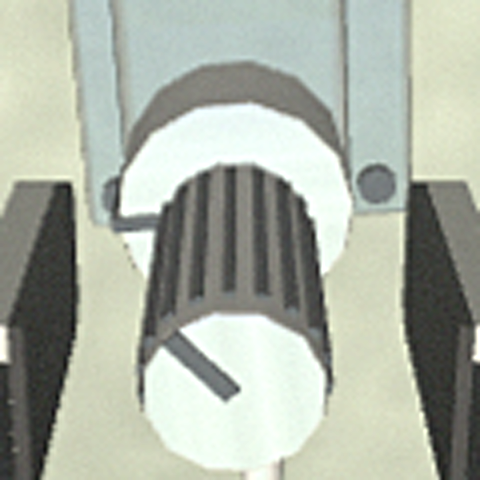

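The mark now differs from the knob line by about 43°, or 0.75 rad, inside the 0.3 to 1.8 window. I'll rise clear and verify from above.

```bash
python3 -m jog '[[[0,0,0.02],[0,0,0],0.3],[[0,0,0.05],[0,0,0],1],[[0,0,0.09],[0,0,0],1],[[0,0,0.12],[0,0,0],1],[[0,0,0.12],[0,0,0],1]]';python3 -m jog '[[[0,0,0],[0,0,0],1],[[0,0,0],[0,0,0],1]]' >/dev/null
python3 - <<'E'
from h import *
m=vision.camera_model('wrist')
im=vision.snapshot('wrist')[:,:,::-1]; cv2.imwrite('pics/w33.png',im)
import pickle;pickle.dump(m,open('w33.pkl','wb'))
cv2.imwrite('pics/z33.png',cv2.convertScaleAbs(cv2.resize(im[130:280,220:330],None,fx=5,fy=4,interpolation=cv2.INTER_CUBIC),alpha=1.6))
E
```

```text
time: 24.22
tool_pos: [499.7, 138.2, 270.5]
tcp_rot: [-1.3, 89.2, 9.1]
ft_force: [0.5, -0.1, 1.4]
finger_gap: 85.3
```

View pics/z33.png

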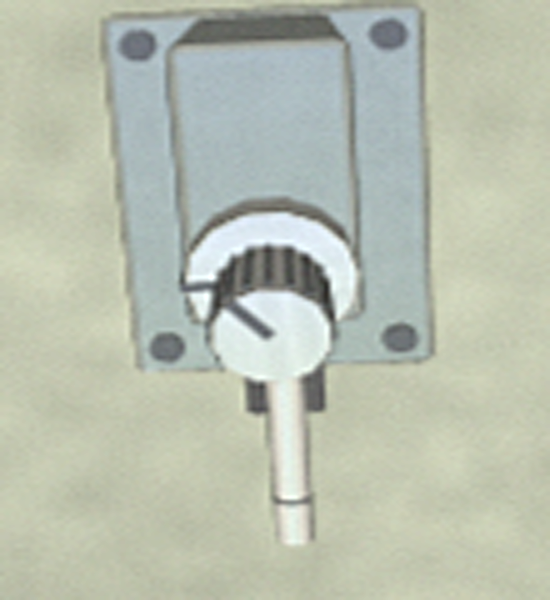

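```bash
python3 - <<'E'
from h import *
import pickle
m=pickle.load(open('w33.pkl','rb'))
P=lambda x,y,z:plane('wrist',(220+x/5-.4,130+y/4-.4),z,m)
a=lambda p,q:np.degrees(np.arctan2(*(q-p)[[1,0]]))
k=a(P(270,335,191),P(220,297,191));s1=a(P(212,286,149),P(182,288,149));c=P(271,335,191).copy();c[2]=149
s2=a(c,P(184,288,149));print('knob',k,'sleeve',s1,s2,'slip rad',np.radians((s1-k)),np.radians(s2-k))
E0=P(294,543,62);M=(P(250,411,58)+P(324,411,58))/2;y=np.array([-.2334,.972]);x=np.array([.972,.2334])
print((M-E0)[:2]@y,(M-E0)[:2]@x)
b=[P(168,347,17),P(401,337,17),P(138,45,17),P(388,34,17)];mid=(b[0]+b[1])/2;mid2=(b[2]+b[3])/2
yy=(mid2-mid)[:2]/np.linalg.norm((mid2-mid)[:2]);print(np.degrees(np.arctan2(-yy[0],yy[1])),'end lateral from base midline',np.cross(yy,(E0-mid)[:2]),'front',(mid-E0)[:2]@yy)
E
```

```text
knob 145.33815217020788 sleeve -164.72210893340582 -161.8918247868524 slip rad -5.411572435851366 -5.362174658727011
45.07455879088493 0.5618404815076651
13.54582798417404 end lateral from base midline 0.7212147164781939 front 54.79474300543587<stdin>:11: DeprecationWarning: Arrays of 2-dimensional vectors are deprecated. Use arrays of 3-dimensional vectors instead. (deprecated in NumPy 2.0)
```

The measured slip is 0.87–0.92 rad, the shaft is still 45 mm out of the mouth (home), and the arm is clear. Handing in.

```bash
python3 -m jog '[[[0,0,0],[0,0,0],1],[[0,0,0],[0,0,0],1],[[0,0,0],[0,0,0],1]]'; python3 -c "
from bench import order
print(order.hand_in())"
```

```text
time: 24.68
tool_pos: [495.8, 137.4, 261.1]
tcp_rot: [-146.2, 90.0, -135.8]
ft_force: [0.7, -0.2, -0.6]
finger_gap: 85.4
the job is handed in; nothing more can be done
None
```

The shaft is home in the V groove, clamped with the ratchet knob and let go. I handed the job in at 24.7 s, and no verdict is reported.

**What I did**
- **Pick-up:** I gripped the shaft near its rear end and lifted it off the rest.
- **Insertion:** I laid it in the groove and slid it in until the push force jumped from 3 to 7 N at the stop, then let go.
- **Clamping:** I turned the knob clockwise in two grips, watching the knob and sleeve marks. I stopped soon after the knob began to slip and lifted clear.

**Last checks**
- **Shaft position:** its rear end is 45.1 mm outside the groove mouth (45 mm means home) and about 0.6 mm off the line, which is within measuring error.
- **Knob slip:** 0.87–0.92 rad by the two marks, inside the 0.3 to 1.8 window.
- **Robot:** it touches nothing, and the wrist force is about zero.

**What failed or disagreed**
- **First grasp:** it missed. The pads shut on top of the shaft, tipped it slightly, and it settled back. The real fingertips sit about 17 mm behind the reported TCP, not 8 mm ahead as the text says. I corrected for this and gripped it on the second try.
- **Torque:** the wrist torque was too noisy to show the slip, so I relied on the marks.
- **Clamp force:** I could not measure it. It is inferred from the ratchet slipping.
- **Winding the wrist back:** before gripping the knob I repeated one typed set of move rows four times with a shell loop, instead of typing each call separately.

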